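# Charge a tile mould with marble chips and hold it in the fence corner of a vibrating table

### The arm

A 6-joint arm with a two-finger parallel gripper is mounted at the origin on the work surface. World frame = base frame: x ahead of the robot, y to its left, z up, the work surface at z = 0. Lengths are in mm, angles in degrees, forces in N, time in s.
With the tool pointing down it reaches from about 300 to 850 mm from the base axis. Payload 4.2 kg.
Tool frame: the origin (TCP) lies at the very end of the fingers, on their centre line; the grasp point (between the pads) lies 19 mm behind it; z points along the fingers, y is the direction in which the jaws open and shut (so a half turn about z gives the same grasp; the last joint's range is limited). The gripper opens to 91 mm and grips with 3 to 60 N. Pads are 32 mm wide; open, the fingers measure 118 mm over their backs; the gripper's body (76 mm by 178 mm) begins 60 mm behind the grasp point.
Start: joints at [69.844, 18.312, 89.639, -0, 72.044, -1.146], TCP at [187.307, 543.657, 179.676] pointing down, gripper open.
Joint ranges: [-177.97, 177.97], [-48.28, 115.42], [12.27, 149.76], [-77.06, 257.06], [2.81, 150.46], [-146.56, 146.56]. Speed limits (degrees/s): [147.25, 147.25, 180, 180, 180, 180].

### API

Orientations are given as [roll, pitch, yaw] about the fixed x, y, z axes, in that order (R = Rz(yaw) Ry(pitch) Rx(roll)).
In Python, from workcell import env gives the robot as it stands. The module is installed in compiled form; this text tells all that it offers.
- The arm moves only by the tool arm_command, never from a script. Its argument "targets" is a list of rows, each a list of 5 numbers: the closure, from 0 (fully open) to 1 (shut), then the shift along the tool's x, y, z each as a share of 50 cm, from -1 to 1, then the turn about the tool's z as a share of pi/4 rad, from -1 to 1. A call has 1 to 8 rows; each row is the pose to reach, as a shift and turn from the pose measured when the call began, along the tool's axes at that moment; what a row does not reach only later rows make up. A row lasts 1/12 s, in which the tool goes at most 41.7 mm and 7.16 degrees, less where a joint would pass 70% of its speed; a pose out of reach is approached as far as the arm can. A call with a number of a shift or a turn outside -1 to 1 is refused whole. A call with a gripper value outside its range is refused whole. The fingers move at their own pace and stop on an object; "squeeze" is the grip in N (left out, the last holds). Time passes only in rows, so rows that repeat a pose let the fingers close. It gives the time, the measured TCP pose, the force and the opening at its end, in the units of the state.
- env.state(): the state, without advancing time (a new reading comes with each control period).
- env.grab_frame(name): name is "side" or "top"; returns the picture (400x640x3 uint8, red, green, blue); there is no depth.
- env.camera_params(name): a dict with "camera_matrix" (3x3 intrinsics, pixels), "dist_coeffs" ([k1, k2, p1, p2, k3] as OpenCV has them; the pictures are not rectified), "R" (3x3) and "t" (3): a world point X has camera coordinates R X + t. Camera axes: x right, y down, z forward; pixel columns grow to the right and rows downward; lengths in mm; the calibration is good to about 2 mm. A picture is of the moment at which its call begins. camera_params takes no time and is no camera call.
- env.job_done(): hands the job in, once; it reports no verdict.
The state is a dict: "time_s": time; "qpos": joint angles; "qvel": joint speeds; "effort": joint torques, N m; "ee_pos": TCP position; "ee_rot": TCP orientation; "force": force on the tool from outside, world axes, zero at the start; "torque": the same for the moment, N m; "gripper_width": finger opening in mm.
Only numpy, scipy, OpenCV 4.12 (cv2) and the standard library are available. Lean on these libraries where they do the work, as an engineer would, in place of code of your own. Each camera call takes 0.05 s, during which the arm holds its last target.

### The job

Pour all six marble chips from the flared metal cup into the square tile mould that lies on the vibrating table, and stand the empty cup back upright on the bench. Then run the mould up into the corner where the table's two fences meet, so that it lies flat on the table and flush against both fences at once, and keep it pressed firmly into that corner: finish while still holding it there, with every chip in the mould. Leave the other tools, pots and tiles where they are.

Things in the scene. Friction and masses are not known exactly. Their poses are not given: they have to be found in the camera images.
- vibro: vibrating table, fixed to the bench: grey sheet-steel casing with a square dark steel deck, 360 x 360 mm, whose top is 94 mm above the bench. It does not run. Origin: on the bench under the deck's centre; x and y run along the deck's edges, z up; at yaw 0 its x points away from the robot and its y to the robot's left.
- fence_far: steel angle-iron fence bolted to the deck across its far (+x) side, 26 mm high, 300 mm long; its upright inner face is the plane x = +147 mm of the vibrating table and looks to -x. Origin: middle of that face, at deck height.
- fence_left: the same fence along the deck's left (+y) side; its upright inner face is the plane y = +147 mm of the vibrating table and looks to -y. Origin: middle of that face, at deck height.
- fence_corner (a point): the inner corner where the two fences' faces meet, at deck height: x = y = +147 mm in the vibrating table's frame. Axes as the vibrating table's.
- mould: square open tile mould of cast aluminium, 146 x 146 mm outside, 38 mm high, walls 8 mm, floor 5 mm thick (130 x 130 mm inside), about 0.7 kg, lying loose on the deck and sliding on the oiled deck and along the fences with a friction coefficient of about 0.35. Origin: centre of its underside; x, y along its sides, z up. It carries a D-shaped loop handle on its -y side (right, as seen from the robot at yaw 0). Its other three sides are plain.
- mould_handle (a point): middle of the handle's straight grip bar: a round steel bar of 10 mm diameter, parallel to the mould's x and 74 mm long between the loop's legs, 55 mm outside the mould's wall (mould frame x 0, y -128, z 27 mm, so 27 mm above the deck). 50 mm free between bar and wall. Axes as the mould's.
- mould_corner (a point): outer bottom corner of the mould at x = y = +73 mm in its frame: the corner that goes into the fence corner.
- cup: flared round sheet-steel cup, 62 mm high, outside diameter 47 mm at the foot growing evenly to 72 mm at the rim (59 mm at 30 mm height), wall 3 mm, floor 4 mm, 0.13 kg, open on top, no handle, standing on the bench to the robot's right among a tin and a pot; it alone holds stone chips. Smooth inside: chips slide (friction about 0.35). Origin: centre of its underside; z is its axis, towards the mouth. Its x and y have no meaning.
- cup_rim (a point): centre of the cup's mouth, 62 mm above its origin.
- chip0: angular white marble chip, about 17 mm, 12 g; origin at its middle; starts in the cup.
- chip1: angular white marble chip, about 17 mm, 12 g; origin at its middle; starts in the cup.
- chip2: angular white marble chip, about 17 mm, 12 g; origin at its middle; starts in the cup.
- chip3: angular white marble chip, about 17 mm, 12 g; origin at its middle; starts in the cup.
- chip4: angular white marble chip, about 17 mm, 12 g; origin at its middle; starts in the cup.
- chip5: angular white marble chip, about 17 mm, 12 g; origin at its middle; starts in the cup.
- tin: bystander: straight-sided dark steel tin, 72 mm diameter, 78 mm high, on the bench; origin under its centre.
- pot: bystander: small round terracotta pot, 84 mm diameter, 60 mm high, on the bench; origin under its centre.
- tamper: bystander: little wooden hand tamper, foot 36 x 36 mm, 71 mm high with its knob, standing on the deck near the far right corner; origin under its centre.
- trowel: bystander: margin trowel with a rectangular steel blade, lying on the bench left of the vibrating table, 270 mm long, 31 mm high; origin near where blade and handle meet, handle to -x, blade to +x.
Not all that is in view belongs to the job. What is shaped like the cup but green is not meant.

How it is judged (in metres and radians):
On the way, in this order (a step that is already met when the one before it is completed fails the run):
1. all six chips lie in the mould (x of chip0 in the frame of mould between -0.067 and 0.067 m and y of chip0 in the frame of mould between -0.067 and 0.067 m and z of chip0 in the frame of mould between 0.004 and 0.042 m and x of chip1 in the frame of mould between -0.067 and 0.067 m and y of chip1 in the frame of mould between -0.067 and 0.067 m and z of chip1 in the frame of mould between 0.004 and 0.042 m and x of chip2 in the frame of mould between -0.067 and 0.067 m and y of chip2 in the frame of mould between -0.067 and 0.067 m and z of chip2 in the frame of mould between 0.004 and 0.042 m and x of chip3 in the frame of mould between -0.067 and 0.067 m and y of chip3 in the frame of mould between -0.067 and 0.067 m and z of chip3 in the frame of mould between 0.004 and 0.042 m and x of chip4 in the frame of mould between -0.067 and 0.067 m and y of chip4 in the frame of mould between -0.067 and 0.067 m and z of chip4 in the frame of mould between 0.004 and 0.042 m and x of chip5 in the frame of mould between -0.067 and 0.067 m and y of chip5 in the frame of mould between -0.067 and 0.067 m and z of chip5 in the frame of mould between 0.004 and 0.042 m), for 0.2 s.
2. the mould is pressed against both fences (contact force between mould and fence_far above 2.5 N and contact force between mould and fence_left above 2.5 N and angle between the x axis of mould and the x axis of vibro, either way round below 0.035 rad and horizontal distance between mould_corner and fence_corner below 0.006 m and z of mould in the frame of vibro below 0.1 m and angle between mould's own z axis and vertical below 0.05 rad and contact force between any of the fingers, the arm and mould above 1 N), for 0.2 s.
At the end, for the whole second after the job is handed in: The robot, still touching the mould, presses it with at least 2.5 N against each of the two fences; its corner is within 6 mm of the fence corner, square to the fences within 2 degrees, flat on the deck; all six chips are inside the mould; the cup stands upright on the bench, let go (all of step 1 and all of step 2 and angle between cup's own z axis and vertical below 0.1 rad and height (world z) of cup between -0.008 and 0.008 m and contact force between the fingers and cup below 0.3 N and linear speed of cup below 0.03 m/s); the arm keeps its last pose, push and grip.
It fails at once if the tin or the pot is pushed more than 40 mm from its place (distance of any of tin, pot from where it was at the start of the episode above 0.04 m).
It fails at once if the tamper or the trowel is pushed more than 40 mm from its place (distance of any of tamper, trowel from where it was at the start of the episode above 0.04 m).
It also fails if it takes over 72 s, if anything falls off the work surface, if the arm or the gripper's body presses on something with over 40 N, if the wrist force passes 120 N, or if a joint passes its speed limit or range.

## Working session

There is one attempt and no reset: what is moved stays moved. The work goes in short steps, Python scripts to look and compute and a tool call to move; the robot and the scene stay as the last step left them, time stands still between calls to the robot, and variables do not carry over. Pictures are saved under pics/ and viewed, and the job is handed in when it is done.

Besides the shell and the picture viewer there is one more tool, called after "Call:" by a JSON object that holds its "api" and its "payload", one argument or row to a line. arm_command: Moves the arm, as the interface text tells. Shift numbers are shares of 50 cm and turn numbers shares of pi/4 rad, none past 1 either way. Its arguments: {"type":"object","properties":{"targets":{"type":"array"},"squeeze":{"type":"number"}},"required":["targets"]}

```bash
mkdir -p pics; python3 - <<'E'
from workcell import env
import cv2
s=env.state(); print(s)
for n in("side","top"):
    p=env.camera_params(n); print(n,p)
    cv2.imwrite(f"pics/{n}0.png",env.grab_frame(n)[:,:,::-1])
E
```

```text
{'time_s': 0.0, 'qpos': array([ 6.98439586e+01,  1.83507251e+01,  8.97076503e+01,  1.32256165e-03,
        7.20430935e+01, -1.14612836e+00]), 'qvel': array([ 0.02659056, -0.08341157,  0.06630351, -0.07583217, -0.14601915,
        0.11228058]), 'effort': array([ 7.43397268e-04, -4.12468171e+01, -2.31972420e+01,  7.28366082e-02,
        4.58552514e-02, -1.50916958e-04]), 'ee_pos': array([187.09140497, 543.10367994, 178.82108593]), 'ee_rot': array([-1.79898577e+02, -3.28678115e-03,  1.60989675e+02]), 'force': array([-0.42198031, -0.33940388,  0.79881899]), 'torque': array([-0.01481197,  0.05759933, -0.05020742]), 'gripper_width': 90.73498150746906}
side {'camera_matrix': array([[415.48585534,   0.        , 325.23708764],
       [  0.        , 415.48585534, 198.23621605],
       [  0.        ,   0.        ,   1.        ]]), 'dist_coeffs': array([-0.02152011,  0.        ,  0.        ,  0.        ,  0.        ]), 'R': array([[ 0.98684805, -0.16164256,  0.00161607],
       [-0.1168453 , -0.7201923 , -0.68386419],
       [ 0.11170544,  0.67468121, -0.72960754]]), 't': array([-514.850141  ,  145.35057404, 1155.12210512])}
top {'camera_matrix': array([[439.54292004,   0.        , 319.73855126],
       [  0.        , 439.54292004, 200.02912364],
       [  0.        ,   0.        ,   1.        ]]), 'dist_coeffs': array([-0.0902886,  0.       ,  0.       ,  0.       ,  0.       ]), 'R': array([[ 0.02544917, -0.99932606, -0.02645301],
       [-0.99717035, -0.02350409, -0.07140617],
       [ 0.07073629,  0.02819539, -0.99709648]]), 't': array([  17.33872086,  520.88029863, 1273.34172567])}
```

View pics/side0.png

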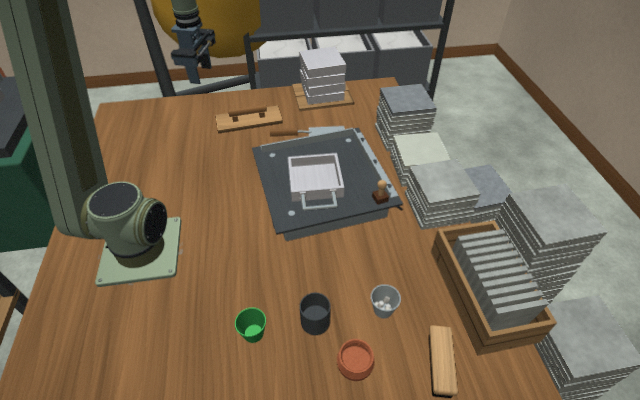

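View pics/top0.png

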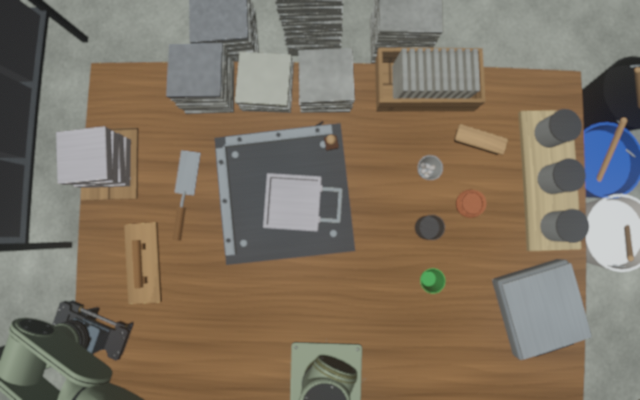

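```bash
cat > h.py <<'E'
import numpy as np, cv2
from workcell import env
def P(n):
    p=env.camera_params(n); return [np.array(p[k],float) for k in("camera_matrix","dist_coeffs","R","t")]
def w(n,uv,z):
    K,D,R,t=P(n); q=cv2.undistortPoints(np.array([[uv]],float),K,D)[0,0]
    d=R.T@np.array([q[0],q[1],1]); o=-R.T@t; return o+d*(z-o[2])/d[2]
def pix(n,X):
    K,D,R,t=P(n); return cv2.projectPoints(np.array(X,float).reshape(-1,1,3),cv2.Rodrigues(R)[0],t,K,D)[0][:,0]
def crop(n,f,x,y,W,H,s=4,img=None):
    im=env.grab_frame(n)[:,:,::-1] if img is None else img
    cv2.imwrite(f,cv2.resize(im[y:y+H,x:x+W],None,fx=s,fy=s,interpolation=cv2.INTER_CUBIC))
E
python3 - <<'E'
from h import *
t=cv2.imread("pics/top0.png"); s=cv2.imread("pics/side0.png")
crop("top","pics/a.png",205,115,160,150,4,t)
crop("top","pics/b.png",390,135,120,100,5,t)
crop("side","pics/c.png",245,120,160,120,5,s)
crop("side","pics/d.png",290,270,120,110,5,s)
E
```

```text
(no output)
```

View pics/a.png

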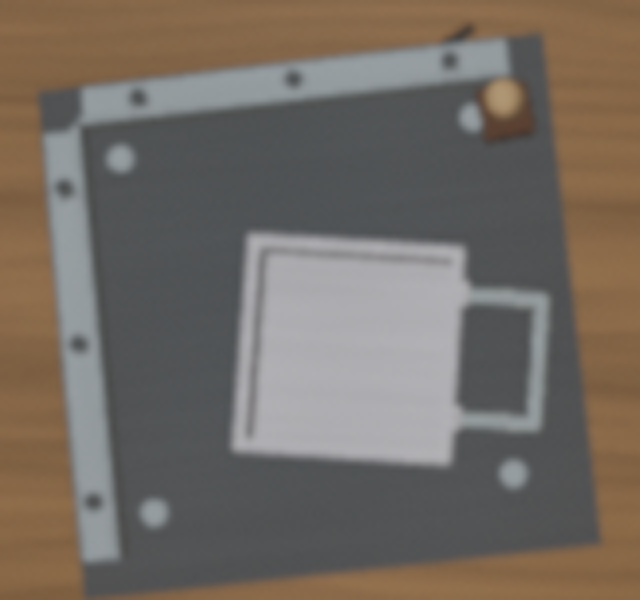

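View pics/b.png

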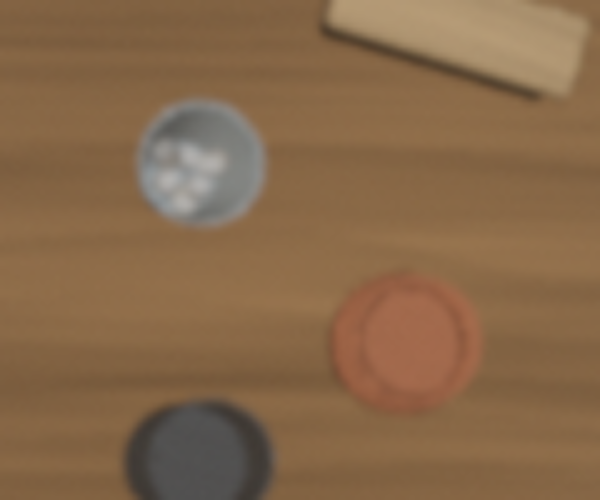

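View pics/c.png

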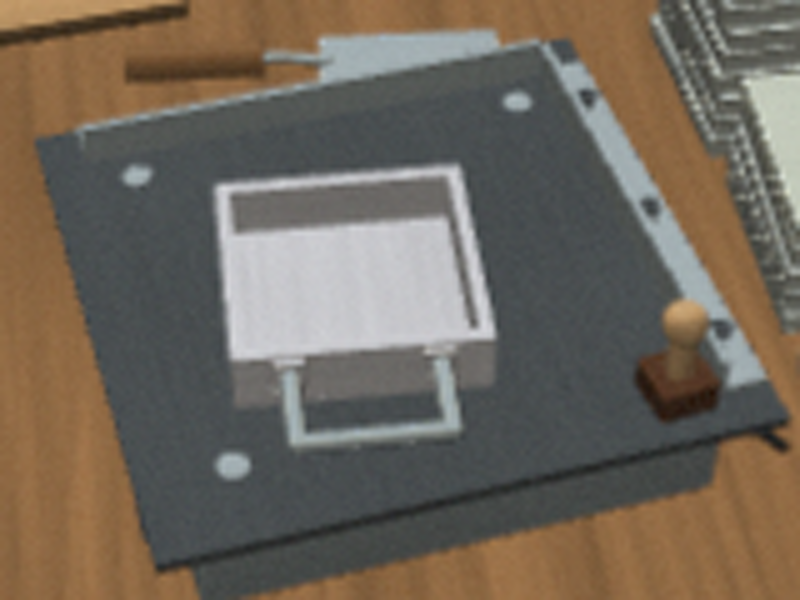

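View pics/d.png

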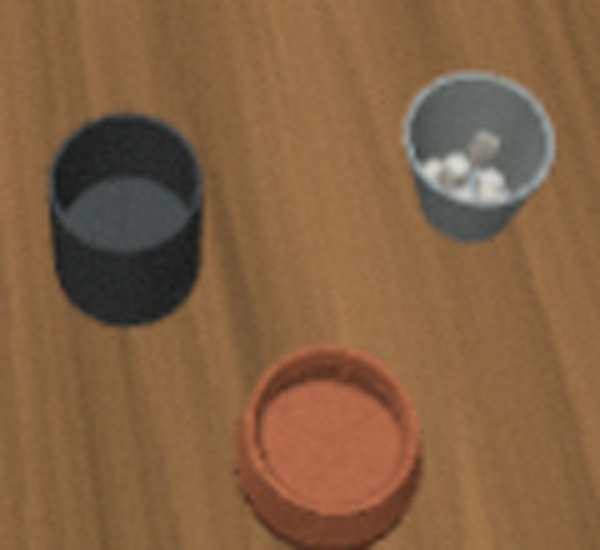

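```bash
python3 - <<'E'
from h import *
f=lambda u,s,o:((u[0]+.5)/s-.5+o[0],(u[1]+.5)/s-.5+o[1])
A=(205,115)
def rep(name,pts,n,s,o,z):
    q=[w(n,f(p,s,o),z)[:2] for p in pts]; print(name,np.round(q,1).tolist(),"c",np.round(np.mean(q,0),1))
    d1=q[0]-q[3]; d2=q[1]-q[2]; d3=q[0]-q[1]; d4=q[3]-q[2]
    for d in(d1,d2): print("  x",round(np.degrees(np.arctan2(d[1],d[0])),2),round(np.hypot(*d),1))
    for d in(d3,d4): print("  y",round(np.degrees(np.arctan2(-d[0],d[1])),2),round(np.hypot(*d),1))
rep("deck",[(38,92),(541,35),(600,543),(85,597)],"top",4,A,94)
rep("mould",[(247,232),(466,246),(451,466),(231,452)],"top",4,A,132)
B=(245,120)
rep("deck s",[(555,39),(788,421),(160,569),(38,141)],"side",5,B,94)
rep("mould s",[(458,165),(495,337),(232,358),(216,186)],"side",5,B,132)
print("cup",w("top",f((201,163),5,(390,135)),62),w("side",f((479,138),5,(290,270)),62))
print("tin",w("top",f((199,460),5,(390,135)),78),w("side",f((126,182),5,(290,270)),78))
print("pot",w("top",f((406,342),5,(390,135)),60),w("side",f((331,430),5,(290,270)),60))
print("corner",w("top",f((83,126),4,A),94))
E
```

```text
deck [[685.3, 332.0], [732.1, -23.1], [378.7, -71.3], [331.4, 283.7]] c [531.9 130.3]
  x 7.77 357.1
  x 7.77 356.6
  y 7.51 358.1
  y 7.59 358.1
mould [[583.2, 173.3], [576.9, 24.8], [428.9, 31.1], [434.4, 179.0]] c [505.9 102. ]
  x -2.2 148.9
  x -2.43 148.1
  y -2.45 148.6
  y -2.13 148.0
deck s [[678.4, 330.7], [733.0, -27.7], [381.2, -76.0], [333.4, 279.9]] c [531.5 126.7]
  x 8.37 348.8
  x 7.81 355.1
  y 8.66 362.6
  y 7.65 359.2
mould s [[582.6, 171.0], [576.8, 25.7], [432.6, 32.9], [438.2, 175.2]] c [507.6 101.2]
  x -1.67 144.5
  x -2.83 144.4
  y -2.31 145.4
  y -2.27 142.5
cup [ 618.60101405 -283.03454082   62.        ] [ 620.06479328 -284.66049139   62.        ]
tin [ 448.98859631 -279.56907867   78.        ] [ 449.92453534 -289.10543258   78.        ]
pot [ 519.04222774 -401.78859403   60.        ] [ 521.10376265 -410.59537428   60.        ]
corner [661.30707521 298.46656053  94.        ]
```

```bash
cat >> h.py <<'E'
from scipy.spatial.transform import Rotation as Ro
def row(xyz,yaw):
    s=env.state(); R=Ro.from_euler('xyz',s['ee_rot'],degrees=True).as_matrix()
    d=R.T@(np.array(xyz,float)-s['ee_pos'])/500
    R2=Ro.from_euler('xyz',[180,0,yaw],degrees=True).as_matrix()
    a=Ro.from_matrix(R.T@R2).as_rotvec(degrees=True)[2]
    return [*np.round(d,4).tolist(), round(a/45,4)]
def st():
    s=env.state(); print(round(s['time_s'],2),np.round(s['ee_pos'],1),np.round(s['ee_rot'],2),'F',np.round(s['force'],2),'T',np.round(s['torque'],2),'w',round(s['gripper_width'],1))
E
python3 - <<'E'
from h import *
print(row([350,200,260],177.7)); print(row([619,-284,260],177.7))
E
```

```text
[-0.5316, -0.5431, -0.1614, np.float64(-0.3713)]
[-1.3555, -1.2831, -0.1602, np.float64(-0.3713)]
```

Call:
{"api": "arm_command", "payload": {
  "targets": [
    [0, -0.53, -0.54, -0.16, -0.37],
    [0, -0.53, -0.54, -0.16, -0.37],
    [0, -0.53, -0.54, -0.16, -0.37],
    [0, -0.53, -0.54, -0.16, -0.37],
    [0, -0.53, -0.54, -0.16, -0.37],
    [0, -0.53, -0.54, -0.16, -0.37],
    [0, -0.68, -0.68, -0.16, -0.37],
    [0, -0.82, -0.82, -0.16, -0.37]
  ]
}}

```text
time_s: 0.77
ee_pos: [329.5, 246.8, 239.9]
ee_rot: [-179.9, 0.0, 177.7]
force: [0.7, 0.9, -0.4]
gripper_width: 91.4
```

```bash
python3 - <<'E'
from h import *
st();print(row([619,-284,260],177.7))
E
```

```text
0.77 [329.5 246.8 239.9] [-1.7995e+02  3.0000e-02  1.7768e+02] F [ 0.75  0.91 -0.36] T [ 0.06 -0.03 -0.01] w 91.4
[-0.6214, -1.0373, -0.0389, np.float64(-0.0004)]
```

Call:
{"api": "arm_command", "payload": {
  "targets": [
    [0, -0.62, -1, -0.04, 0],
    [0, -0.62, -1, -0.04, 0],
    [0, -0.62, -1, -0.04, 0],
    [0, -0.62, -1, -0.04, 0],
    [0, -0.62, -1, -0.04, 0],
    [0, -0.62, -1, -0.04, 0],
    [0, -0.62, -1, -0.04, 0],
    [0, -0.62, -1, -0.04, 0]
  ]
}}

```text
time_s: 1.43
ee_pos: [493.1, -43.7, 251.1]
ee_rot: [-180.0, -0.0, 177.6]
force: [0.0, 0.8, -0.1]
gripper_width: 91.0
```

```bash
python3 - <<'E'
from h import *
st();print(row([619,-284,260],177.7),row([619,-284,120],177.7))
E
```

```text
1.43 [493.1 -43.7 251.1] [-179.96   -0.    177.65] F [ 0.03  0.8  -0.09] T [ 0.07  0.01 -0.04] w 91.0
[-0.2712, -0.4699, -0.0174, np.float64(-0.0011)] [-0.2712, -0.4698, 0.2626, np.float64(-0.0011)]
```

Call:
{"api": "arm_command", "payload": {
  "targets": [
    [0, -0.27, -0.47, 0.1, 0],
    [0, -0.27, -0.47, 0.1, 0],
    [0, -0.27, -0.47, 0.1, 0],
    [0, -0.27, -0.47, 0.1, 0],
    [0, -0.27, -0.47, 0.1, 0],
    [0, -0.27, -0.47, 0.2, 0],
    [0, -0.27, -0.47, 0.26, 0],
    [0, -0.27, -0.47, 0.26, 0]
  ]
}}

```text
time_s: 2.1
ee_pos: [618.2, -286.1, 118.2]
ee_rot: [-180.0, -0.1, 177.6]
force: [0.0, 0.4, -1.1]
gripper_width: 90.9
```

```bash
python3 - <<'E'
from h import *
st();print(row([619,-284,10],177.7),row([619,-284,120],177.7))
crop("top","pics/e.png",380,120,120,100,5)
crop("side","pics/f.png",320,220,140,120,5)
E
```

```text
2.1 [ 618.2 -286.1  118.2] [-1.7999e+02 -1.0000e-01  1.7756e+02] F [ 0.04  0.38 -1.14] T [ 0.08 -0.01  0.02] w 90.9
[-0.0017, 0.0044, 0.2164, np.float64(-0.0032)] [-0.0013, 0.0043, -0.0036, np.float64(-0.0032)]
```

View pics/e.png

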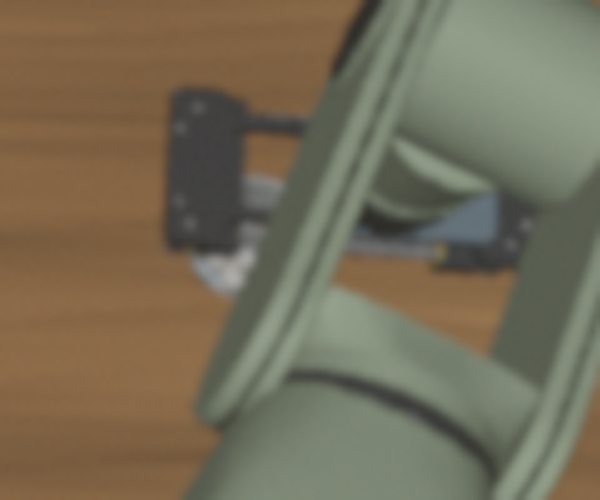

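View pics/f.png

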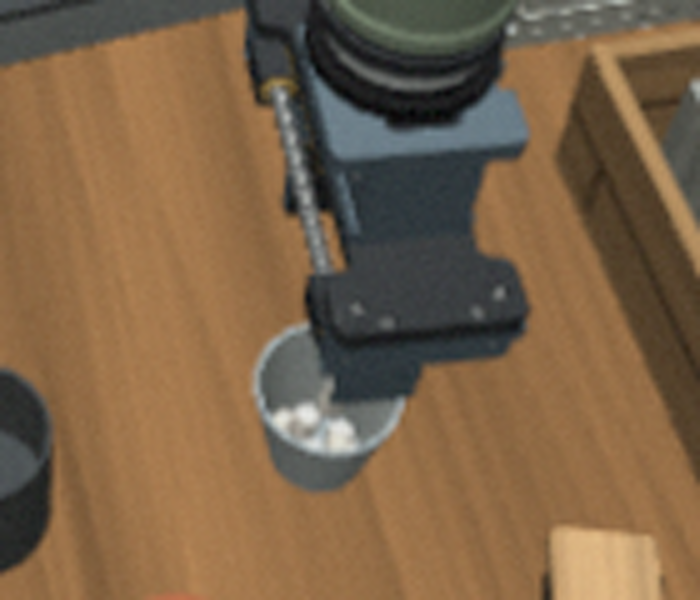

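Call:
{"api": "arm_command", "payload": {
  "targets": [
    [0, 0, 0.004, 0.08, 0],
    [0, 0, 0.004, 0.14, 0],
    [0, 0, 0.004, 0.19, 0],
    [0, 0, 0.004, 0.208, 0],
    [0, 0, 0.004, 0.208, 0],
    [0.3, 0, 0.004, 0.208, 0],
    [0.5, 0, 0.004, 0.208, 0],
    [1, 0, 0.004, 0.208, 0]
  ],
  "squeeze": 4
}}

```text
time_s: 2.87
ee_pos: [615.9, -282.9, 12.8]
ee_rot: [179.9, -0.4, 177.5]
force: [-1.3, -0.1, 0.3]
gripper_width: 74.1
```

```bash
python3 - <<'E'
from h import *
st()
crop("side","pics/g.png",320,220,140,120,5)
E
```

```text
2.87 [ 615.9 -282.9   12.8] [179.89  -0.4  177.53] F [-1.28 -0.11  0.35] T [ 0.04 -0.01  0.01] w 74.1
```

View pics/g.png

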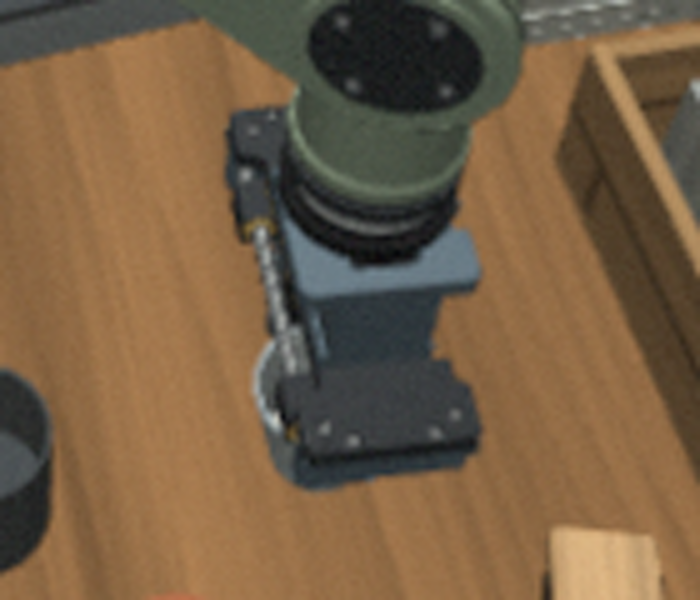

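Call:
{"api": "arm_command", "payload": {
  "targets": [
    [0.5, -0.006, 0, 0, 0],
    [1, -0.006, 0, 0, 0],
    [1, -0.006, 0, 0, 0],
    [1, -0.006, 0, 0, 0],
    [1, -0.006, 0, 0, 0]
  ],
  "squeeze": 4
}}

```text
time_s: 3.33
ee_pos: [619.7, -283.4, 13.3]
ee_rot: [179.9, -0.3, 177.5]
force: [1.2, -0.9, 2.5]
gripper_width: 70.8
```

Call:
{"api": "arm_command", "payload": {
  "targets": [
    [1, 0, 0, 0, 0],
    [1, 0, 0, 0, 0],
    [1, 0, 0, 0, 0],
    [1, 0, 0, 0, 0]
  ],
  "squeeze": 4
}}

```text
time_s: 3.67
ee_pos: [619.8, -283.4, 13.4]
ee_rot: [179.9, -0.3, 177.5]
force: [1.6, 0.4, 1.5]
gripper_width: 70.6
```

Call:
{"api": "arm_command", "payload": {
  "targets": [
    [0.1, 0, 0, 0, 0],
    [0.1, 0, 0, -0.02, 0],
    [0.1, 0, 0, -0.05, 0],
    [0.1, 0, 0, -0.054, 0],
    [1, 0, 0, -0.054, 0],
    [1, 0, 0, -0.054, 0],
    [1, 0, 0, -0.054, 0],
    [1, 0, 0, -0.054, 0]
  ],
  "squeeze": 6
}}

```text
time_s: 4.33
ee_pos: [619.3, -283.2, 39.5]
ee_rot: [179.9, -0.4, 177.5]
force: [0.3, 1.2, -0.1]
gripper_width: 58.1
```

Call:
{"api": "arm_command", "payload": {
  "targets": [
    [1, 0, 0, 0, 0],
    [1, 0, 0, 0, 0],
    [1, 0, 0, 0, 0]
  ],
  "squeeze": 6
}}

```text
time_s: 4.58
ee_pos: [619.2, -283.1, 39.1]
ee_rot: [179.9, -0.4, 177.5]
force: [-0.1, 0.6, 0.4]
gripper_width: 38.2
```

```bash
python3 - <<'E'
from h import *
st()
crop("side","pics/i.png",320,220,140,120,5)
crop("top","pics/j.png",380,120,120,100,5)
E
```

```text
4.58 [ 619.2 -283.1   39.1] [179.89  -0.4  177.52] F [-0.06  0.6   0.37] T [-0.01  0.02  0.  ] w 38.2
```

View pics/i.png

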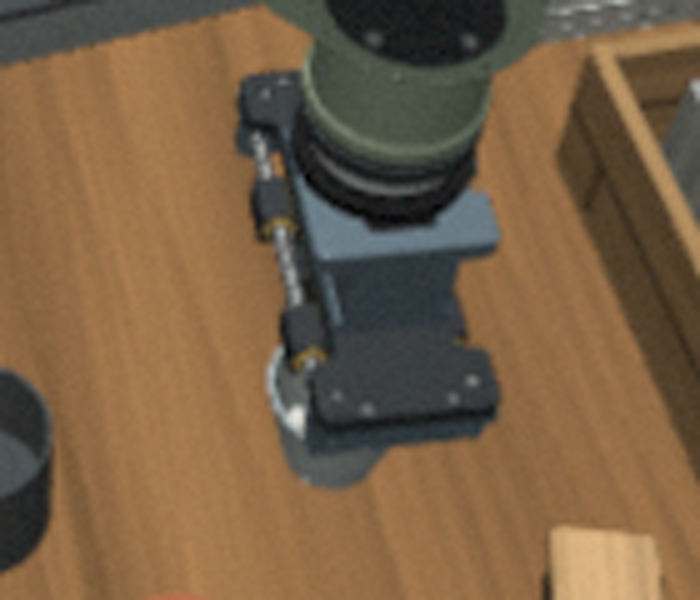

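View pics/j.png

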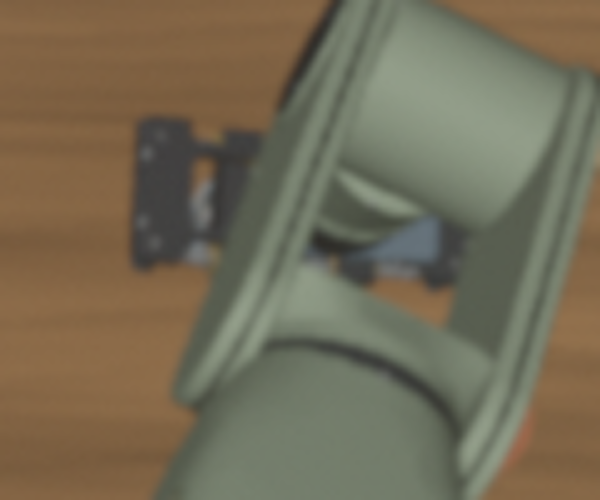

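```bash
python3 - <<'E'
from h import *
s=env.state(); T=s['ee_pos'];R=Ro.from_euler('xyz',s['ee_rot'],degrees=True).as_matrix();W=s['gripper_width']/2
im=env.grab_frame("side")[:,:,::-1].copy()
x0,y0=320,220
im=cv2.resize(im[y0:y0+120,x0:x0+140],None,fx=5,fy=5,interpolation=cv2.INTER_CUBIC)
def pt(X,c):
    p=pix("side",X)[0]; q=((p-[x0,y0]+.5)*5-.5).astype(int); cv2.circle(im,tuple(map(int,q)),3,c,-1)
for sy in(-1,1):
  for sx in(-16,16):
    for z in(0,-38): pt(T+R@[sx,sy*W,z],(0,0,255) if sy<0 else (0,255,255))
for a in np.linspace(0,6.28,24): 
    pt([619+36*np.cos(a),-284+36*np.sin(a),62],(0,255,0))
cv2.imwrite("pics/k.png",im)
print(R[:,1])
E
```

```text
[0.04325154 0.99906249 0.00185354]
```

View pics/k.png

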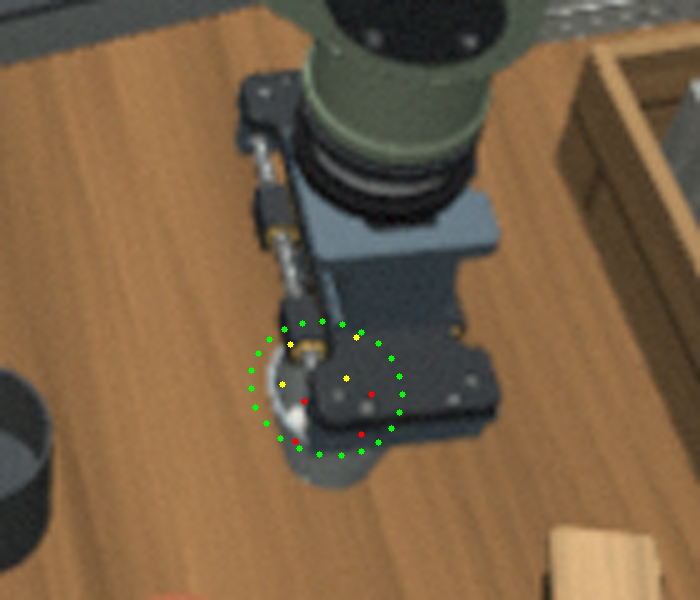

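Call:
{"api": "arm_command", "payload": {
  "targets": [
    [0.58, 0, 0, -0.05, 0],
    [0.58, 0, 0, -0.12, 0],
    [0.58, 0, 0, -0.2, 0],
    [0.58, 0, 0, -0.25, 0]
  ]
}}

```text
time_s: 5.07
ee_pos: [621.3, -284.0, 168.5]
ee_rot: [-180.0, -0.1, 177.5]
force: [0.8, 0.2, 0.2]
gripper_width: 38.4
```

```bash
python3 - <<'E'
from h import *
st()
crop("side","pics/l.png",320,180,140,150,4)
crop("top","pics/m.png",380,120,120,100,5)
E
```

```text
5.07 [ 621.3 -284.   168.5] [-1.7999e+02 -1.1000e-01  1.7752e+02] F [0.85 0.21 0.25] T [-0.08 -0.04  0.01] w 38.4
```

View pics/l.png

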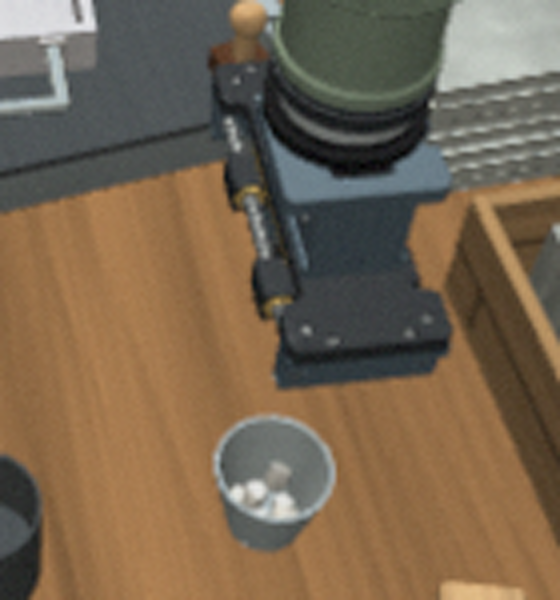

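View pics/m.png

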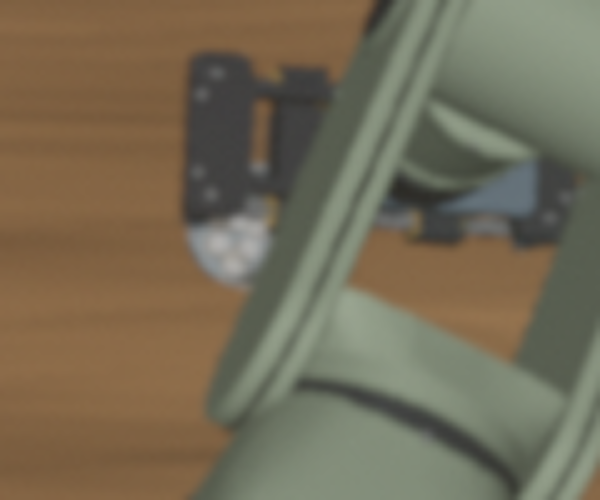

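```bash
python3 - <<'E'
from h import *
crop("side","pics/n.png",360,270,60,60,10)
E
```

```text
(no output)
```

View pics/n.png

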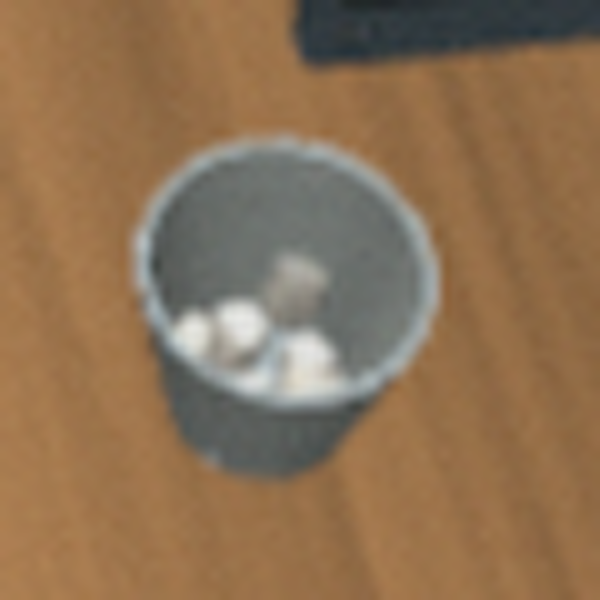

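```bash
python3 - <<'E'
from h import *
print(w("side",(388.35,296.6),62)-w("side",(385.4,297.2),62)+[619.3,-283.8,0])
print(row([625,-283,60],177.7))
E
```

```text
[ 626.65665843 -283.38399987    0.        ]
[-0.0071, 0.0026, 0.215, np.float64(-0.0039)]
```

Call:
{"api": "arm_command", "payload": {
  "targets": [
    [0, -0.01, 0.002, 0, 0],
    [0, -0.01, 0.002, 0, 0],
    [0, -0.01, 0.002, 0, 0],
    [0, -0.01, 0.002, 0, 0],
    [0, -0.01, 0.002, 0.08, 0],
    [0, -0.01, 0.002, 0.15, 0],
    [0, -0.01, 0.002, 0.22, 0],
    [0, -0.01, 0.002, 0.255, 0]
  ]
}}

```text
time_s: 5.88
ee_pos: [623.2, -281.9, 34.3]
ee_rot: [179.8, -0.5, 177.5]
force: [-0.4, 0.2, -0.7]
gripper_width: 88.6
```

Call:
{"api": "arm_command", "payload": {
  "targets": [
    [0, 0, 0, 0, 0],
    [0, 0, 0, 0, 0],
    [1, 0, 0, 0, 0],
    [1, 0, 0, 0, 0],
    [1, 0, 0, 0, 0]
  ],
  "squeeze": 6
}}

```text
time_s: 6.3
ee_pos: [624.4, -282.5, 36.4]
ee_rot: [179.9, -0.3, 177.5]
force: [-0.5, -0.4, -0.3]
gripper_width: 74.1
```

Call:
{"api": "arm_command", "payload": {
  "targets": [
    [1, 0, 0, 0, 0],
    [1, 0, 0, 0, 0]
  ],
  "squeeze": 6
}}

```text
time_s: 6.47
ee_pos: [625.4, -282.9, 38.1]
ee_rot: [180.0, -0.2, 177.5]
force: [1.7, -0.9, 0.5]
gripper_width: 60.9
```

```bash
python3 - <<'E'
from h import *
st()
crop("side","pics/o.png",340,230,100,100,6)
crop("top","pics/p.png",380,120,120,100,5)
E
```

```text
6.47 [ 625.4 -282.9   38.1] [ 1.7999e+02 -1.6000e-01  1.7752e+02] F [ 1.73 -0.9   0.51] T [-0.02  0.03  0.03] w 60.9
```

View pics/o.png

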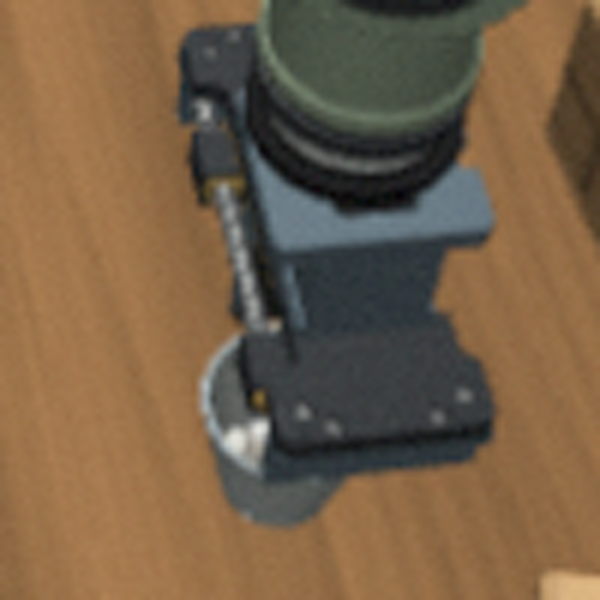

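View pics/p.png

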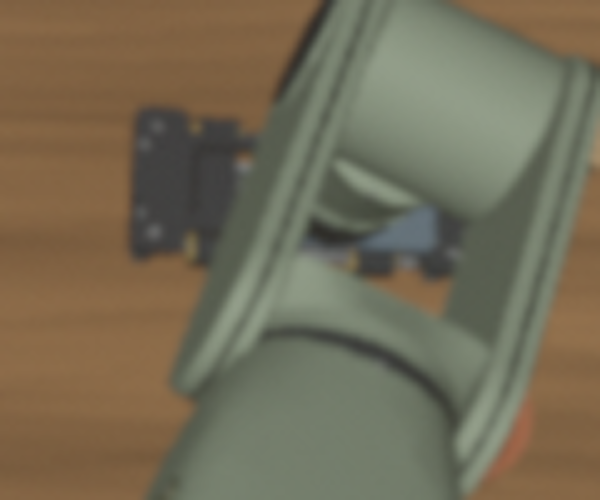

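Call:
{"api": "arm_command", "payload": {
  "targets": [
    [1, 0, 0, 0, 0]
  ],
  "squeeze": 6
}}

```text
time_s: 6.65
ee_pos: [624.8, -282.7, 37.5]
ee_rot: [180.0, -0.2, 177.5]
force: [-0.2, 0.3, 0.4]
gripper_width: 46.2
```

Call:
{"api": "arm_command", "payload": {
  "targets": [
    [1, 0, 0, 0, 0]
  ],
  "squeeze": 6
}}

```text
time_s: 6.73
ee_pos: [624.9, -282.7, 37.7]
ee_rot: [180.0, -0.2, 177.5]
force: [-0.4, -0.4, 0.6]
gripper_width: 40.0
```

```bash
python3 - <<'E'
from h import *
for z in (168,190,210,230,247,260): print(z,pix("side",[[583,-373,z],[659,-373,z]]).round(1).tolist())
K,D,R,t=P("side");print(-R.T@t)
K,D,R,t=P("top");print(-R.T@t)
E
```

```text
168 [[384.6, 311.4], [420.3, 305.9]]
190 [[385.7, 306.1], [422.2, 300.6]]
210 [[386.8, 301.1], [423.9, 295.5]]
230 [[388.0, 295.9], [425.7, 290.3]]
247 [[389.0, 291.3], [427.3, 285.7]]
260 [[389.8, 287.7], [428.5, 282.0]]
[ 396.02896631 -757.88050514  943.01788561]
[ 428.89366504   -6.3325115  1307.29728465]
```

```bash
python3 - <<'E'
from h import *
for z in (118,130,145,160,175): print(z,[pix("side",[[602,y,z],[634,y,z]]).round(1).tolist() for y in(-331,-345)])
E
```

```text
118 [[[385.6, 303.9], [399.7, 301.8]], [[387.3, 309.7], [401.5, 307.5]]]
130 [[[386.2, 301.2], [400.4, 299.1]], [[387.9, 306.9], [402.2, 304.8]]]
145 [[[387.0, 297.7], [401.3, 295.6]], [[388.7, 303.5], [403.2, 301.3]]]
160 [[[387.8, 294.1], [402.3, 292.0]], [[389.5, 299.9], [404.2, 297.7]]]
175 [[[388.6, 290.5], [403.3, 288.3]], [[390.3, 296.3], [405.2, 294.1]]]
```

Call:
{"api": "arm_command", "payload": {
  "targets": [
    [0.6, 0, 0, -0.06, 0],
    [0.6, 0, 0, -0.12, 0],
    [0.6, 0.2, 0.2, -0.2, 0],
    [0.6, 0.2, 0.2, -0.2, 0],
    [0.6, 0.2, 0.2, -0.2, 0],
    [0.6, 0.2, 0.2, -0.2, 0],
    [0.6, 0.2, 0.2, -0.2, 0],
    [0.6, 0.2, 0.2, -0.2, 0]
  ]
}}

```text
time_s: 7.4
ee_pos: [529.7, -178.1, 139.2]
ee_rot: [-180.0, -0.1, 177.6]
force: [0.4, -0.7, 0.3]
gripper_width: 36.7
```

```bash
python3 - <<'E'
from h import *
st(); print(np.round(env.state()['qpos'],2))
crop("side","pics/q.png",280,150,160,150,4)
crop("top","pics/r.png",340,120,160,150,4)
E
```

```text
7.4 [ 529.7 -178.1  139.2] [-1.7998e+02 -9.0000e-02  1.7759e+02] F [ 0.44 -0.72  0.33] T [ 0.01 -0.07 -0.  ] w 36.7
[-1.973e+01  1.856e+01  9.537e+01 -5.000e-02  6.615e+01 -1.073e+02]
```

View pics/q.png

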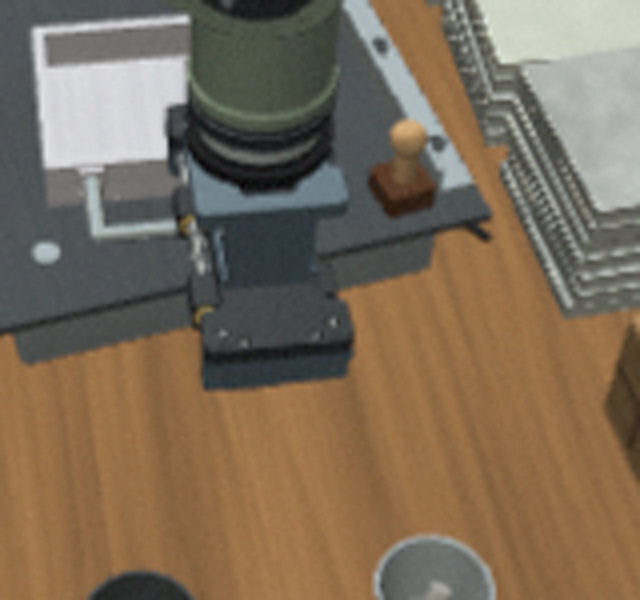

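View pics/r.png

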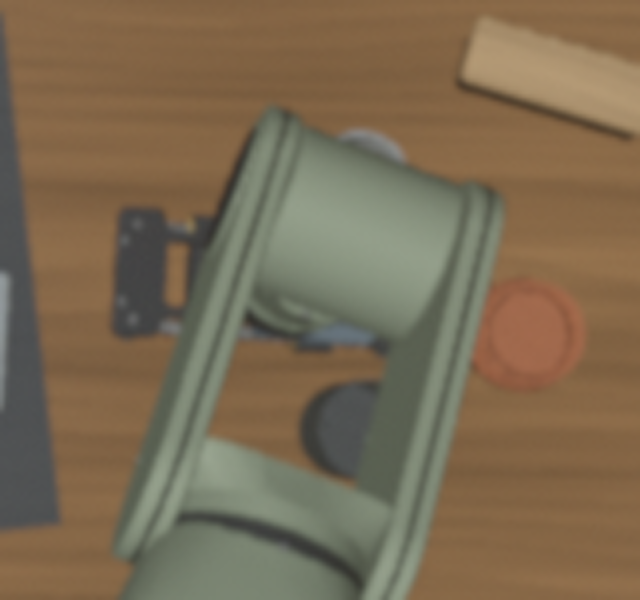

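```bash
python3 - <<'E'
from h import *
from scipy.optimize import least_squares
for z in (218,230,245,260,275): print(z,pix("side",[[492,-267,z],[568,-267,z]]).round(1).tolist(), pix("top",[[492,-89,z],[568,-89,z]]).round(1).tolist())
E
```

```text
218 [[332.0, 260.7], [367.4, 255.9]] [[365.3, 206.8], [365.9, 176.4]]
230 [[332.1, 257.4], [367.8, 252.6]] [[365.7, 206.5], [366.3, 175.7]]
245 [[332.2, 253.2], [368.3, 248.3]] [[366.2, 206.2], [366.8, 175.0]]
260 [[332.3, 248.8], [368.9, 244.0]] [[366.7, 205.8], [367.3, 174.2]]
275 [[332.4, 244.4], [369.5, 239.5]] [[367.2, 205.4], [367.8, 173.3]]
```

Call:
{"api": "arm_command", "payload": {
  "targets": [
    [0.6, 0, 0, 0.06, 0],
    [0.6, 0, 0, 0.12, 0],
    [0.6, 0, 0, 0.18, 0],
    [0.6, 0, 0, 0.23, 0],
    [0.6, 0, 0, 0.24, 0],
    [0.6, 0, 0, 0.24, 0]
  ]
}}

```text
time_s: 8.0
ee_pos: [529.1, -179.3, 15.8]
ee_rot: [179.9, -0.4, 177.5]
force: [-0.0, -0.5, 0.6]
gripper_width: 36.7
```

```bash
python3 - <<'E'
from h import *
st()
crop("side","pics/s.png",280,180,160,150,4)
E
```

```text
8.0 [ 529.1 -179.3   15.8] [179.92  -0.43 177.48] F [-0.05 -0.47  0.62] T [0.03 0.02 0.02] w 36.7
```

View pics/s.png

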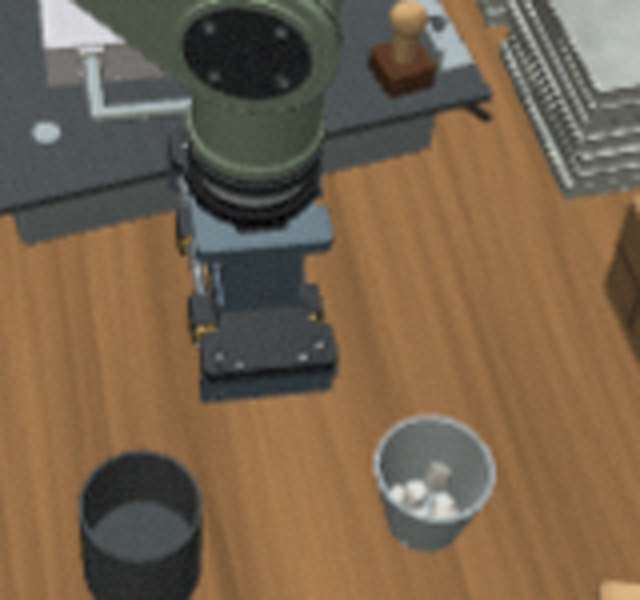

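Call:
{"api": "arm_command", "payload": {
  "targets": [
    [0.6, 0, 0, 0.02, 0],
    [0.6, 0, 0, 0.04, 0],
    [0.6, 0, 0, 0.05, 0],
    [0.6, 0, 0, 0.06, 0],
    [0.6, 0, 0, 0.06, 0]
  ]
}}

```text
time_s: 8.47
ee_pos: [529.8, -179.4, -13.3]
ee_rot: [180.0, -0.3, 177.5]
force: [0.0, -0.0, -0.0]
gripper_width: 36.2
```

Call:
{"api": "arm_command", "payload": {
  "targets": [
    [0.6, 0, 0, 0.008, 0],
    [0.6, 0, 0, 0.016, 0],
    [0.6, 0, 0, 0.024, 0],
    [0.6, 0, 0, 0.024, 0]
  ]
}}

```text
time_s: 8.8
ee_pos: [529.1, -179.2, -26.0]
ee_rot: [179.9, -0.4, 177.5]
force: [-0.3, 0.1, -0.9]
gripper_width: 36.3
```

Call:
{"api": "arm_command", "payload": {
  "targets": [
    [0.6, 0, 0, 0.008, 0],
    [0.6, 0, 0, 0.016, 0],
    [0.6, 0, 0, 0.016, 0]
  ]
}}

```text
time_s: 9.05
ee_pos: [529.3, -179.3, -33.9]
ee_rot: [179.9, -0.4, 177.5]
force: [-0.4, 0.4, 0.7]
gripper_width: 36.5
```

Call:
{"api": "arm_command", "payload": {
  "targets": [
    [0.6, 0, 0, 0.006, 0],
    [0.6, 0, 0, 0.012, 0],
    [0.6, 0, 0, 0.012, 0]
  ]
}}

```text
time_s: 9.3
ee_pos: [529.5, -179.3, -34.1]
ee_rot: [180.0, -0.3, 177.5]
force: [-11.4, 4.1, 42.6]
gripper_width: 36.3
```

Call:
{"api": "arm_command", "payload": {
  "targets": [
    [0.6, 0, 0, -0.02, 0],
    [0.6, 0, 0, -0.04, 0],
    [0.6, 0, 0, -0.08, 0],
    [0.6, 0, 0, -0.08, 0]
  ]
}}

```text
time_s: 9.63
ee_pos: [532.1, -180.2, 8.7]
ee_rot: [-179.9, 0.1, 177.5]
force: [0.5, 0.1, 0.0]
gripper_width: 36.6
```

```bash
python3 - <<'E'
from h import *
st()
for z in(125,129,135): print(w("side",(330.4,280.4),z),w("side",(363,276.2),z))
im=env.grab_frame("top")[:,:,::-1]
crop("top","pics/t.png",340,130,120,110,6,im)
crop("side","pics/u.png",300,200,100,90,7)
E
```

```text
9.63 [ 532.1 -180.2    8.7] [-1.7992e+02  7.0000e-02  1.7749e+02] F [0.52 0.11 0.03] T [ 0.07  0.03 -0.03] w 36.6
[ 491.41044743 -256.50893928  125.        ] [ 567.21854538 -257.56702966  125.        ]
[ 490.94404452 -258.96058037  129.        ] [ 566.38145083 -260.01349683  129.        ]
[ 490.24444015 -262.63804201  135.        ] [ 565.125809   -263.68319758  135.        ]
```

View pics/t.png

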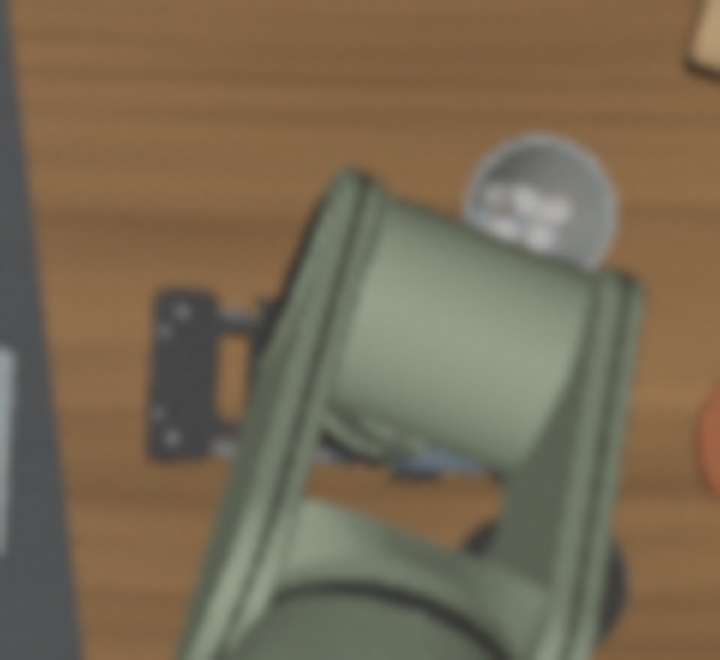

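View pics/u.png

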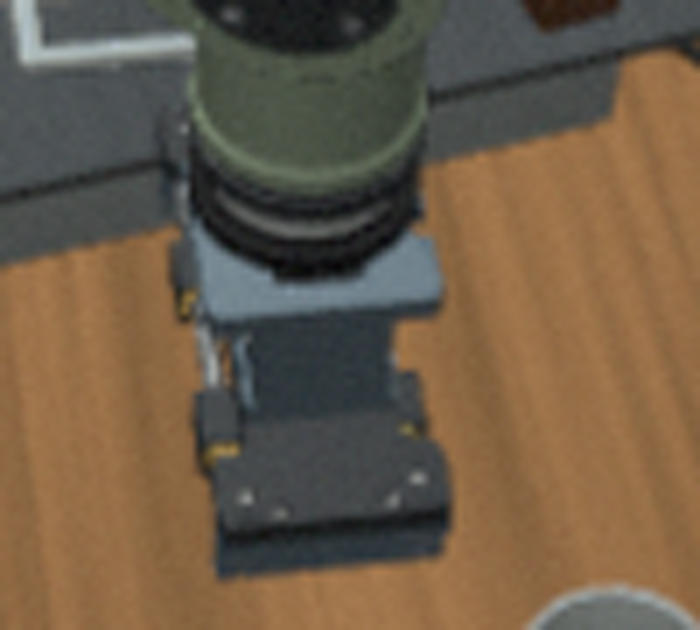

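```bash
python3 - <<'E'
from h import *
f=lambda u,s,o:((u[0]+.5)/s-.5+o[0],(u[1]+.5)/s-.5+o[1])
for z in(125,150,175):
    print(z,[w("top",f(p,6,(340,130)),z)[:2].round(1).tolist() for p in((157,288),(147,460),(217,291),(211,460))])
for z in(115,122,130): print(z,w("side",f((217,580),7,(300,200)),z).round(1),w("side",f((445,556),7,(300,200)),z).round(1))
E
```

```text
125 [[576.5, -95.7], [498.8, -92.6], [575.8, -122.8], [499.5, -121.3]]
150 [[573.4, -93.9], [497.3, -90.8], [572.7, -120.3], [498.0, -118.9]]
175 [[570.3, -92.0], [495.9, -89.0], [569.6, -117.9], [496.5, -116.4]]
115 [ 492.  -255.8  115. ] [ 568.  -258.9  115. ]
122 [ 491.2 -260.   122. ] [ 566.5 -263.1  122. ]
130 [ 490.3 -264.9  130. ] [ 564.8 -267.9  130. ]
```

```bash
python3 - <<'E'
from h import *
print(row([626.5,-283.5,100],177.7),row([626.5,-283.5,6],177.7))
E
```

```text
[-0.201, -0.1993, -0.1889, np.float64(-0.0046)] [-0.2017, -0.1993, -0.0009, np.float64(-0.0046)]
```

Call:
{"api": "arm_command", "payload": {
  "targets": [
    [0.3, 0, 0, -0.07, 0],
    [0, 0, 0, -0.15, 0],
    [0, -0.2, -0.2, -0.18, 0],
    [0, -0.2, -0.2, -0.18, 0],
    [0, -0.2, -0.2, -0.18, 0],
    [0, -0.2, -0.2, -0.18, 0],
    [0, -0.2, -0.2, -0.18, 0],
    [0, -0.2, -0.2, -0.18, 0]
  ]
}}

```text
time_s: 10.4
ee_pos: [625.0, -283.7, 93.0]
ee_rot: [179.9, -0.4, 177.4]
force: [-0.8, 1.0, 0.5]
gripper_width: 87.0
```

```bash
python3 - <<'E'
from h import *
st();print(row([626.5,-283.5,6],177.7))
E
```

```text
10.4 [ 625.  -283.7   93. ] [179.88  -0.42 177.44] F [-0.76  1.02  0.47] T [-0.01  0.04 -0.03] w 87.0
[-0.0042, 0.0002, 0.174, np.float64(-0.0058)]
```

Call:
{"api": "arm_command", "payload": {
  "targets": [
    [0, -0.004, 0, 0.05, 0],
    [0, -0.004, 0, 0.1, 0],
    [0, -0.004, 0, 0.15, 0],
    [0, -0.004, 0, 0.174, 0],
    [0, -0.004, 0, 0.174, 0],
    [1, -0.004, 0, 0.174, 0],
    [1, -0.004, 0, 0.174, 0],
    [1, -0.004, 0, 0.174, 0]
  ],
  "squeeze": 6
}}

```text
time_s: 11.07
ee_pos: [627.5, -283.9, 8.0]
ee_rot: [180.0, -0.2, 177.4]
force: [-1.0, -0.6, 0.4]
gripper_width: 74.1
```

Call:
{"api": "arm_command", "payload": {
  "targets": [
    [1, 0, 0, 0, 0],
    [1, 0, 0, 0, 0],
    [1, 0, 0, 0, 0]
  ],
  "squeeze": 6
}}

```text
time_s: 11.32
ee_pos: [627.7, -284.0, 8.6]
ee_rot: [180.0, -0.2, 177.4]
force: [-0.0, 0.3, -2.4]
gripper_width: 70.2
```

Call:
{"api": "arm_command", "payload": {
  "targets": [
    [1, 0, 0, 0, 0],
    [1, 0, 0, -0.02, 0],
    [1, 0, 0, -0.04, 0],
    [1, 0, 0, -0.07, 0],
    [1, 0, 0, -0.1, 0],
    [1, 0, 0, -0.14, 0],
    [1, 0, 0, -0.18, 0]
  ],
  "squeeze": 8
}}

```text
time_s: 11.9
ee_pos: [628.0, -284.1, 100.3]
ee_rot: [180.0, -0.2, 177.4]
force: [0.8, -0.1, -2.3]
gripper_width: 70.1
```

```bash
python3 - <<'E'
from h import *
st()
crop("side","pics/v.png",330,190,110,120,5)
E
```

```text
11.9 [ 628.  -284.1  100.3] [179.98  -0.18 177.44] F [ 0.8  -0.1  -2.28] T [ 0.03  0.02 -0.08] w 70.1
```

View pics/v.png

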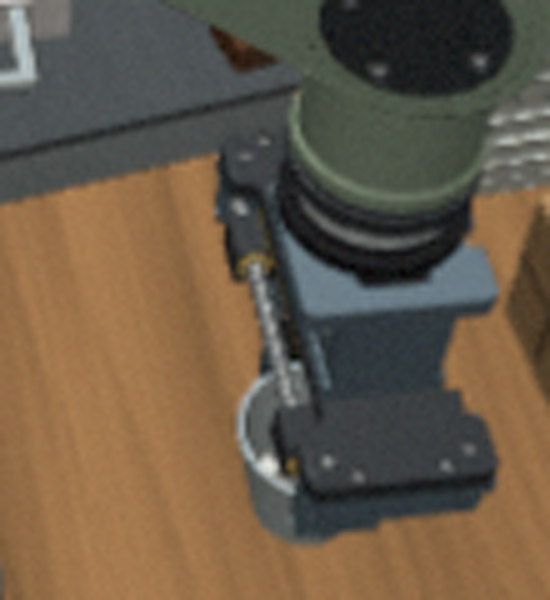

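```bash
python3 - <<'E'
from h import *
st();print(row([626,-284,195],177.7),row([624.4,97,195],177.7))
E
```

```text
11.95 [ 630.7 -285.4  105.5] [-179.82    0.29  177.45] F [ 1.18 -0.28  1.49] T [-0.13 -0.11  0.07] w 70.3
[0.0086, 0.0018, -0.179, np.float64(-0.0057)] [0.0458, 0.7629, -0.1816, np.float64(-0.0057)]
```

Call:
{"api": "arm_command", "payload": {
  "targets": [
    [1, 0.01, 0, -0.05, 0],
    [1, 0.01, 0, -0.1, 0],
    [1, 0.01, 0, -0.15, 0],
    [1, 0.01, 0, -0.175, 0],
    [1, 0.01, 0.03, -0.18, 0],
    [1, 0.01, 0.08, -0.18, 0],
    [1, 0.01, 0.14, -0.18, 0],
    [1, 0.01, 0.2, -0.18, 0]
  ],
  "squeeze": 10
}}

```text
time_s: 12.62
ee_pos: [628.9, -183.1, 194.2]
ee_rot: [-179.9, 0.2, 177.4]
force: [0.5, 0.6, -2.5]
gripper_width: 70.1
```

```bash
python3 - <<'E'
from h import *
st();print(row([624.4,97,195],177.7))
E
```

```text
12.62 [ 628.9 -183.1  194.2] [-179.88    0.21  177.38] F [ 0.48  0.6  -2.55] T [ 0.02 -0.04 -0.04] w 70.1
[0.0346, 0.5591, -0.0028, np.float64(-0.007)]
```

Call:
{"api": "arm_command", "payload": {
  "targets": [
    [1, 0.01, 0.07, 0, 0],
    [1, 0.02, 0.14, 0, 0],
    [1, 0.034, 0.21, 0, 0],
    [1, 0.034, 0.29, 0, -0.007],
    [1, 0.034, 0.37, 0, -0.007],
    [1, 0.034, 0.44, 0, -0.007],
    [1, 0.034, 0.51, 0, -0.007],
    [1, 0.034, 0.55, 0, -0.007]
  ]
}}

```text
time_s: 13.28
ee_pos: [623.1, 97.3, 192.6]
ee_rot: [180.0, 0.1, 177.9]
force: [0.4, -0.3, -1.7]
gripper_width: 70.0
```

```bash
python3 - <<'E'
from h import *
st();print(row([624.4,97,195],177.7),row([624.4,97,120],177.7))
E
```

```text
13.28 [623.1  97.3 192.6] [1.8000e+02 1.0000e-01 1.7786e+02] F [ 0.36 -0.28 -1.71] T [-0.01 -0.05  0.  ] w 70.0
[-0.0026, -0.0004, -0.0047, np.float64(0.0034)] [-0.0023, -0.0004, 0.1453, np.float64(0.0034)]
```

Call:
{"api": "arm_command", "payload": {
  "targets": [
    [1, -0.003, 0, 0.04, 0],
    [1, -0.003, 0, 0.08, 0],
    [1, -0.003, 0, 0.12, 0],
    [1, -0.003, 0, 0.145, 0],
    [1, -0.003, 0, 0.16, 0],
    [1, -0.003, 0, 0.16, 0]
  ]
}}

```text
time_s: 13.78
ee_pos: [622.7, 97.7, 110.2]
ee_rot: [-180.0, -0.2, 177.9]
force: [0.1, -0.7, -2.2]
gripper_width: 70.1
```

```bash
python3 - <<'E'
from h import *
st()
crop("side","pics/w.png",240,100,160,120,5)
crop("top","pics/x.png",205,115,160,150,4)
E
```

```text
13.78 [622.7  97.7 110.2] [-179.97   -0.18  177.88] F [ 0.12 -0.74 -2.15] T [-0.01  0.07  0.03] w 70.1
```

View pics/w.png

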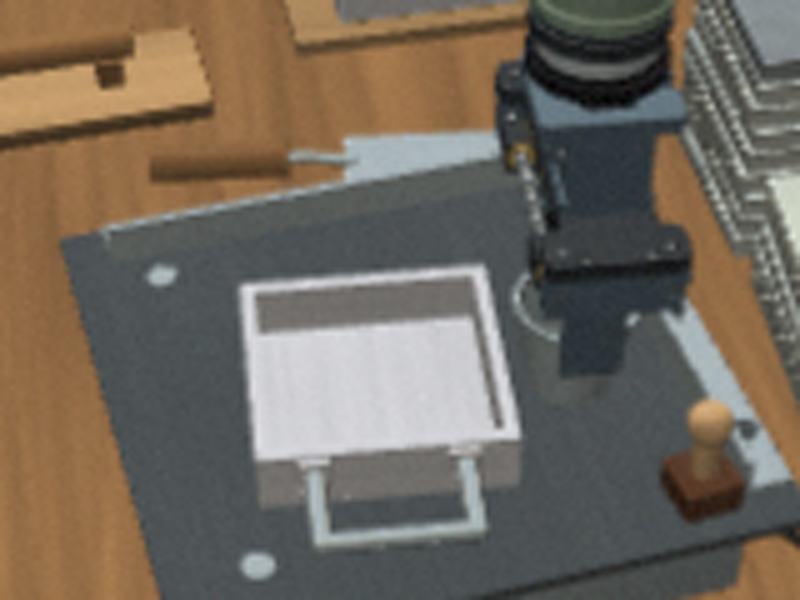

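View pics/x.png

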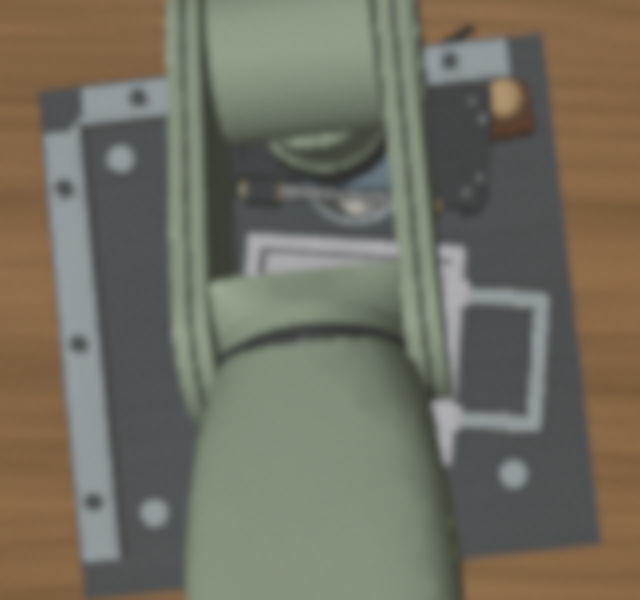

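Call:
{"api": "arm_command", "payload": {
  "targets": [
    [1, 0, 0, 0.006, 0],
    [1, 0, 0, 0.012, 0],
    [1, 0, 0, 0.012, 0]
  ]
}}

```text
time_s: 14.13
ee_pos: [624.7, 97.6, 106.9]
ee_rot: [180.0, 0.1, 177.9]
force: [0.7, -0.1, -2.0]
gripper_width: 70.2
```

Call:
{"api": "arm_command", "payload": {
  "targets": [
    [1, 0, 0, 0.004, 0],
    [1, 0, 0, 0.008, 0],
    [1, 0, 0, 0.008, 0]
  ]
}}

```text
time_s: 14.38
ee_pos: [624.5, 97.5, 102.6]
ee_rot: [180.0, 0.1, 177.8]
force: [-0.8, 0.3, -2.5]
gripper_width: 70.2
```

Call:
{"api": "arm_command", "payload": {
  "targets": [
    [1, 0, 0, 0.004, 0],
    [1, 0, 0, 0.008, 0],
    [1, 0, 0, 0.008, 0]
  ]
}}

```text
time_s: 14.63
ee_pos: [625.4, 97.7, 100.6]
ee_rot: [179.9, 0.3, 177.8]
force: [-1.6, 0.5, 6.0]
gripper_width: 70.0
```

Call:
{"api": "arm_command", "payload": {
  "targets": [
    [1, 0, 0, 0.004, 0],
    [1, 0, 0, 0.008, 0],
    [1, 0, 0, 0.008, 0]
  ]
}}

```text
time_s: 14.88
ee_pos: [626.7, 97.8, 99.0]
ee_rot: [179.9, 0.5, 177.8]
force: [-1.5, -0.4, 7.5]
gripper_width: 69.7
```

Call:
{"api": "arm_command", "payload": {
  "targets": [
    [1, 0, 0, -0.03, 0],
    [1, 0, 0, -0.058, 0],
    [1, 0.02, 0, -0.058, 0],
    [1, 0.045, 0, -0.058, 0],
    [1, 0.065, 0, -0.064, 0],
    [1, 0.085, 0, -0.068, 0],
    [1, 0.103, 0, -0.07, 0],
    [1, 0.103, 0, -0.07, 0]
  ],
  "squeeze": 8
}}

```text
time_s: 15.55
ee_pos: [573.2, 99.9, 134.1]
ee_rot: [179.9, 0.5, 177.9]
force: [1.3, 0.4, -1.7]
gripper_width: 69.8
```

```bash
python3 - <<'E'
from h import *
st()
crop("side","pics/y.png",240,100,160,120,5)
E
```

```text
15.55 [573.2  99.9 134.1] [179.9    0.47 177.85] F [ 1.29  0.45 -1.66] T [-0.   -0.07  0.  ] w 69.8
```

View pics/y.png

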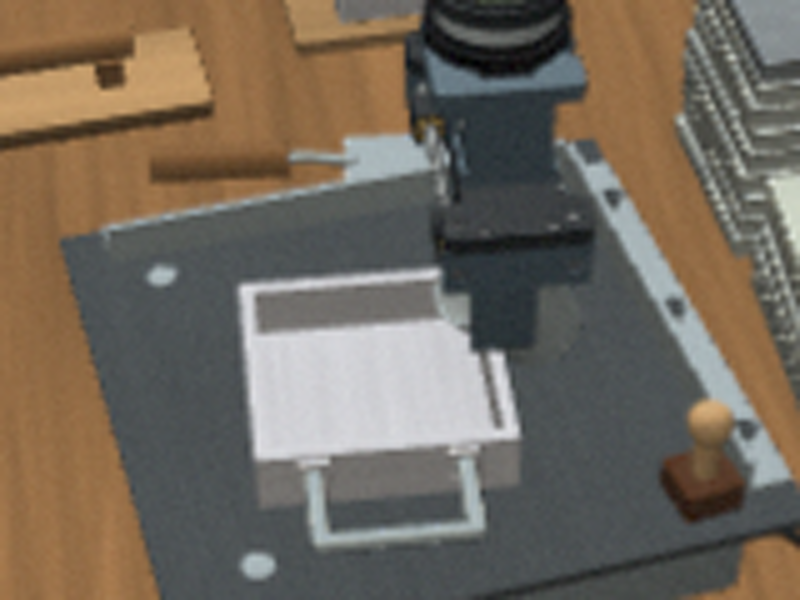

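Call:
{"api": "arm_command", "payload": {
  "targets": [
    [1, 0.02, 0, 0.006, 0],
    [1, 0.04, 0, 0.014, 0],
    [1, 0.055, 0, 0.022, 0],
    [1, 0.07, 0, 0.038, 0],
    [1, 0.082, 0, 0.052, 0],
    [1, 0.092, 0, 0.065, 0],
    [1, 0.092, 0, 0.065, 0]
  ]
}}

```text
time_s: 16.18
ee_pos: [526.2, 101.5, 99.5]
ee_rot: [179.9, 0.3, 177.9]
force: [-2.7, 0.2, -0.4]
gripper_width: 69.4
```

```bash
python3 - <<'E'
from h import *
st()
crop("side","pics/z.png",240,100,160,120,5)
E
```

```text
16.18 [526.2 101.5  99.5] [179.93   0.26 177.85] F [-2.72  0.19 -0.36] T [0.01 0.29 0.01] w 69.4
```

View pics/z.png

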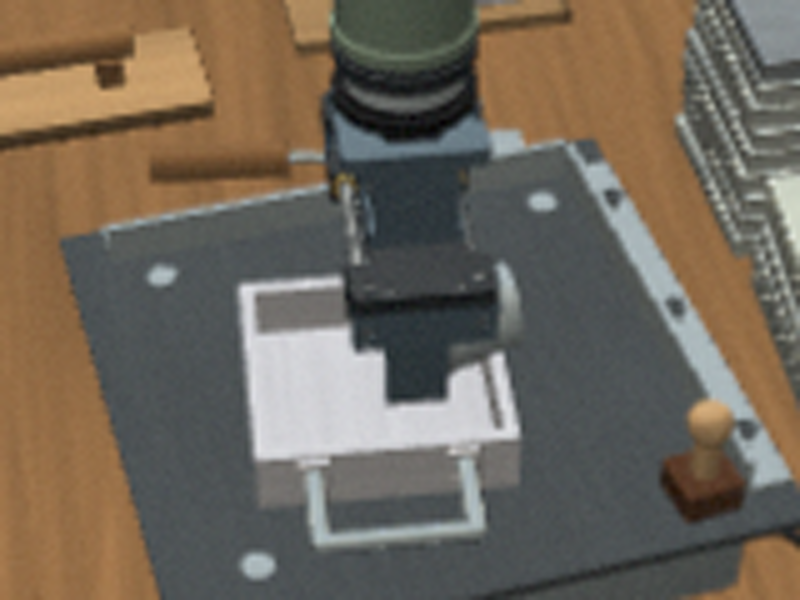

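Call:
{"api": "arm_command", "payload": {
  "targets": [
    [1, -0.003, 0, 0.012, 0],
    [1, -0.006, 0, 0.024, 0],
    [1, -0.01, 0, 0.034, 0],
    [1, -0.01, 0, 0.034, 0],
    [1, -0.01, 0, 0.034, 0]
  ]
}}

```text
time_s: 16.65
ee_pos: [532.3, 101.4, 82.4]
ee_rot: [179.9, 0.3, 177.8]
force: [-0.8, -0.1, -0.7]
gripper_width: 68.8
```

```bash
python3 - <<'E'
from h import *
st()
crop("side","pics/aa.png",240,100,160,120,5)
E
```

```text
16.65 [532.3 101.4  82.4] [179.93   0.29 177.85] F [-0.78 -0.12 -0.73] T [0.01 0.17 0.02] w 68.8
```

View pics/aa.png

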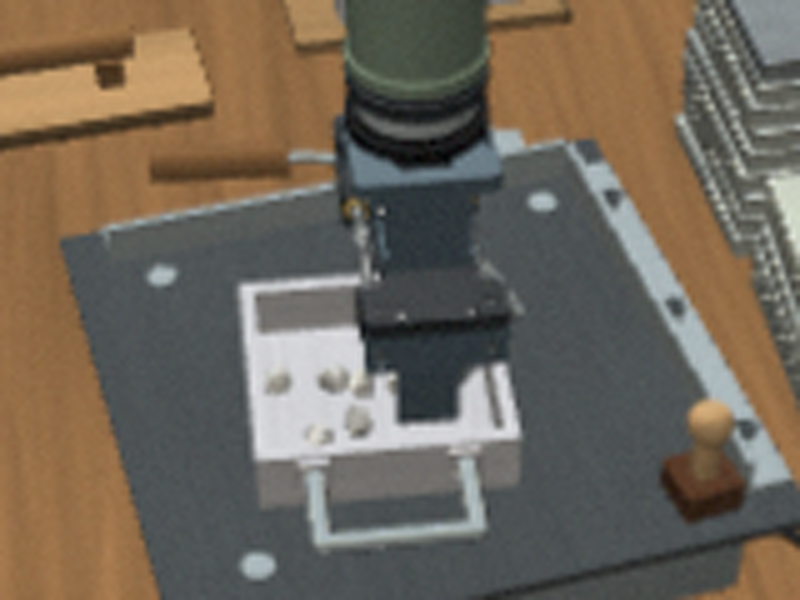

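Call:
{"api": "arm_command", "payload": {
  "targets": [
    [1, 0.006, 0, 0, 0],
    [1, -0.006, 0, 0.004, 0],
    [1, 0.006, 0, 0, 0],
    [1, -0.004, 0, 0, 0],
    [1, -0.002, 0, -0.03, 0],
    [1, 0, 0, -0.08, 0],
    [1, 0, 0, -0.14, 0],
    [1, 0, 0, -0.2, 0]
  ]
}}

```text
time_s: 17.37
ee_pos: [532.1, 101.3, 183.8]
ee_rot: [179.9, 0.3, 177.9]
force: [0.5, 0.3, -0.6]
gripper_width: 68.7
```

```bash
python3 - <<'E'
from h import *
st()
crop("side","pics/ab.png",240,70,160,150,4)
E
```

```text
17.37 [532.1 101.3 183.8] [179.93   0.33 177.85] F [ 0.5   0.27 -0.58] T [ 0.04 -0.04 -0.08] w 68.7
```

View pics/ab.png

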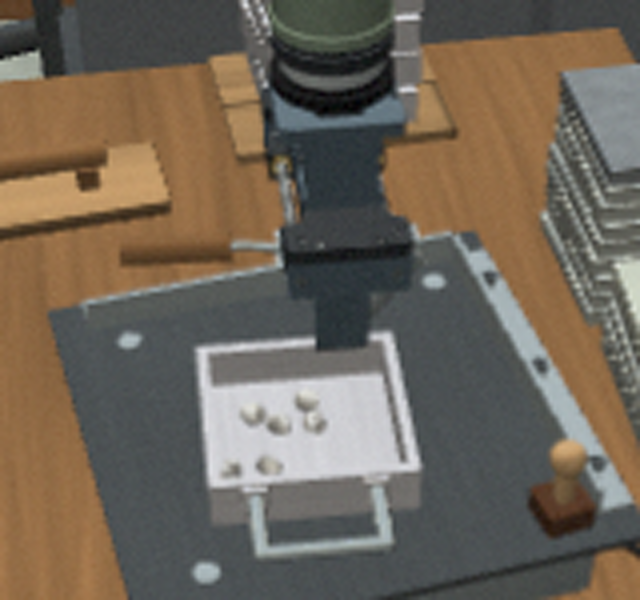

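```bash
python3 - <<'E'
from h import *
st();print(row([600,-230,190],177.7))
E
```

```text
17.42 [536.2 102.  190.8] [179.78   1.06 177.85] F [3.48 0.24 3.51] T [ 0.1  -0.19 -0.01] w 69.1
[-0.1524, -0.6587, 0.0018, np.float64(0.0034)]
```

Call:
{"api": "arm_command", "payload": {
  "targets": [
    [1, -0.02, -0.05, 0, 0],
    [1, -0.04, -0.12, 0, 0],
    [1, -0.06, -0.2, 0, 0],
    [1, -0.08, -0.28, 0, 0],
    [1, -0.1, -0.36, 0, 0],
    [1, -0.12, -0.44, 0, 0],
    [1, -0.14, -0.52, 0, 0],
    [1, -0.15, -0.6, 0, 0]
  ]
}}

```text
time_s: 18.08
ee_pos: [601.1, -203.1, 191.0]
ee_rot: [179.8, 1.2, 177.9]
force: [1.1, 1.1, -1.6]
gripper_width: 69.1
```

Call:
{"api": "arm_command", "payload": {
  "targets": [
    [1, 0, -0.05, 0, 0],
    [1, 0, -0.05, 0.02, 0],
    [1, 0, -0.05, 0.02, 0],
    [1, 0, -0.05, 0.02, 0],
    [1, 0, -0.05, 0.02, 0]
  ],
  "squeeze": 4
}}

```text
time_s: 18.5
ee_pos: [600.4, -226.8, 180.9]
ee_rot: [179.8, 1.2, 177.9]
force: [0.8, -0.1, -0.5]
gripper_width: 68.8
```

```bash
python3 - <<'E'
from h import *
st()
crop("side","pics/ac.png",310,150,130,130,5)
crop("top","pics/ad.png",340,120,140,120,5)
E
```

```text
18.5 [ 600.4 -226.8  180.9] [179.78   1.17 177.92] F [ 0.75 -0.11 -0.51] T [0.02 0.04 0.02] w 68.8
```

View pics/ac.png

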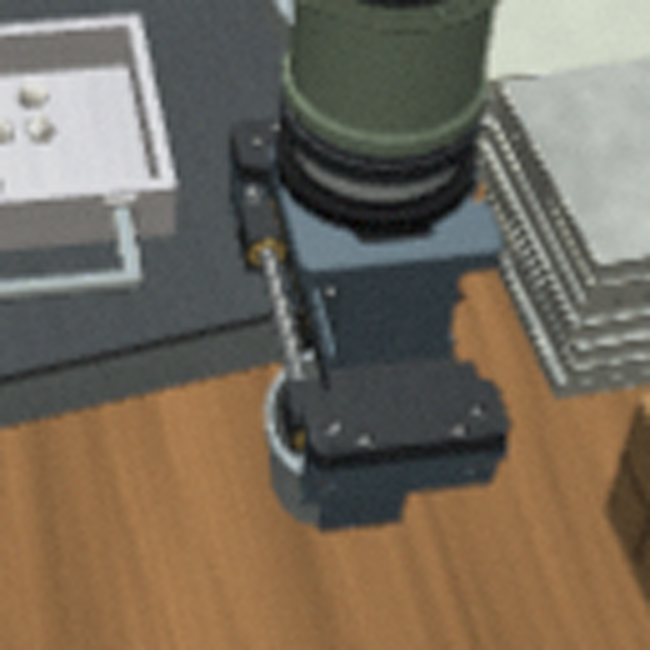

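View pics/ad.png

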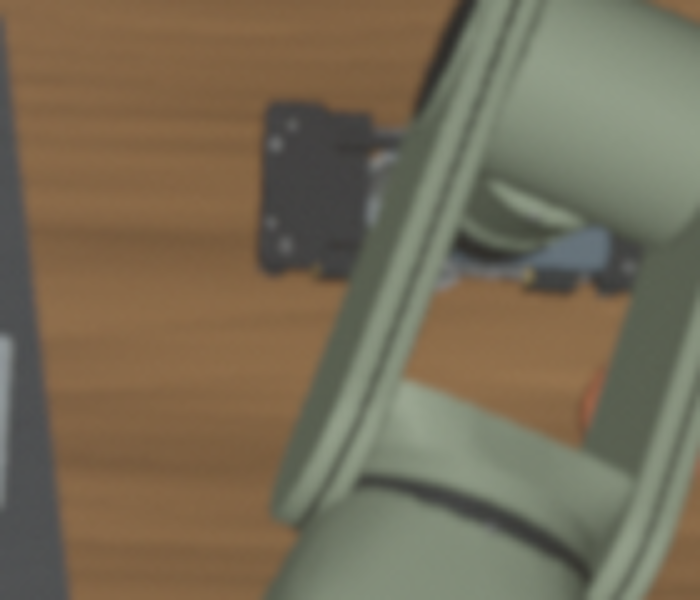

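Call:
{"api": "arm_command", "payload": {
  "targets": [
    [1, 0.02, 0, 0.05, 0],
    [1, 0, 0, 0.1, 0],
    [1, 0.02, 0, 0.15, 0],
    [1, 0, 0, 0.2, 0],
    [1, 0.02, 0, 0.25, 0],
    [1, 0, 0, 0.3, 0],
    [1, 0, 0, 0.32, 0],
    [1, 0, 0, 0.32, 0]
  ],
  "squeeze": 3
}}

```text
time_s: 19.27
ee_pos: [603.1, -224.9, 19.3]
ee_rot: [179.7, 1.0, 178.0]
force: [0.4, 0.5, -1.2]
gripper_width: 69.0
```

```bash
python3 - <<'E'
from h import *
st()
crop("side","pics/ae.png",310,180,130,130,5)
E
```

```text
19.27 [ 603.1 -224.9   19.3] [179.73   0.99 178.03] F [ 0.36  0.53 -1.25] T [0.01 0.05 0.01] w 69.0
```

View pics/ae.png

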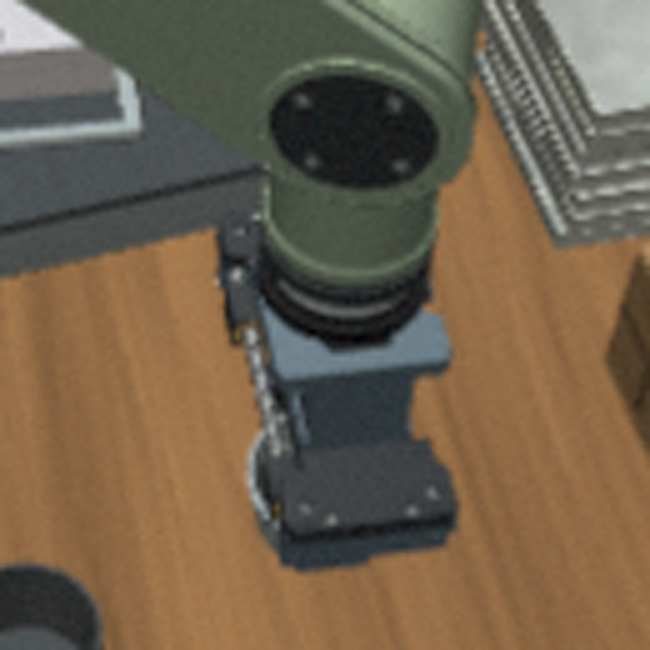

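Call:
{"api": "arm_command", "payload": {
  "targets": [
    [1, 0, 0, -0.06, 0.15],
    [1, 0, 0, -0.13, 0.3],
    [1, 0, 0, -0.2, 0.45],
    [1, 0, 0, -0.24, 0.6],
    [1, 0, 0, -0.24, 0.75],
    [1, 0, 0, -0.24, 0.9],
    [1, 0, 0, -0.24, 1],
    [1, 0, 0, -0.24, 1]
  ]
}}

```text
time_s: 19.98
ee_pos: [602.5, -226.0, 144.1]
ee_rot: [178.9, 0.9, 133.0]
force: [0.5, 0.3, -1.3]
gripper_width: 69.0
```

```bash
python3 - <<'E'
from h import *
st()
crop("side","pics/af.png",310,150,130,130,5)
E
```

```text
19.98 [ 602.5 -226.   144.1] [178.92   0.9  132.96] F [ 0.55  0.3  -1.34] T [-0.05  0.03  0.03] w 69.0
```

View pics/af.png

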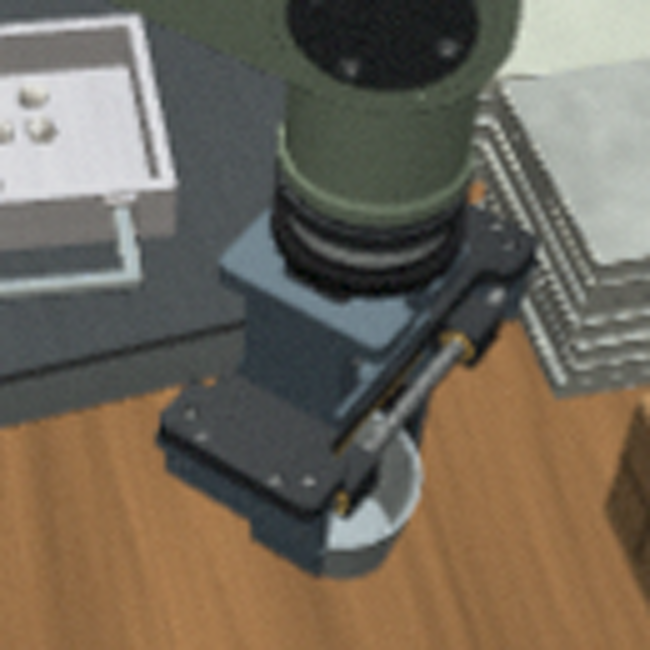

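Call:
{"api": "arm_command", "payload": {
  "targets": [
    [1, 0, 0, 0.06, 0],
    [1, 0, 0, 0.12, 0],
    [1, 0, 0, 0.18, 0],
    [1, 0, 0, 0.23, 0],
    [1, 0, 0, 0.25, 0],
    [1, 0, 0, 0.25, 0]
  ]
}}

```text
time_s: 20.53
ee_pos: [603.9, -225.1, 16.7]
ee_rot: [179.1, 0.6, 133.2]
force: [-0.5, -0.2, -1.5]
gripper_width: 69.5
```

```bash
python3 - <<'E'
from h import *
st()
crop("side","pics/ag.png",310,190,110,110,6)
E
```

```text
20.53 [ 603.9 -225.1   16.7] [179.06   0.64 133.22] F [-0.52 -0.21 -1.55] T [-0.03  0.09 -0.  ] w 69.5
```

View pics/ag.png

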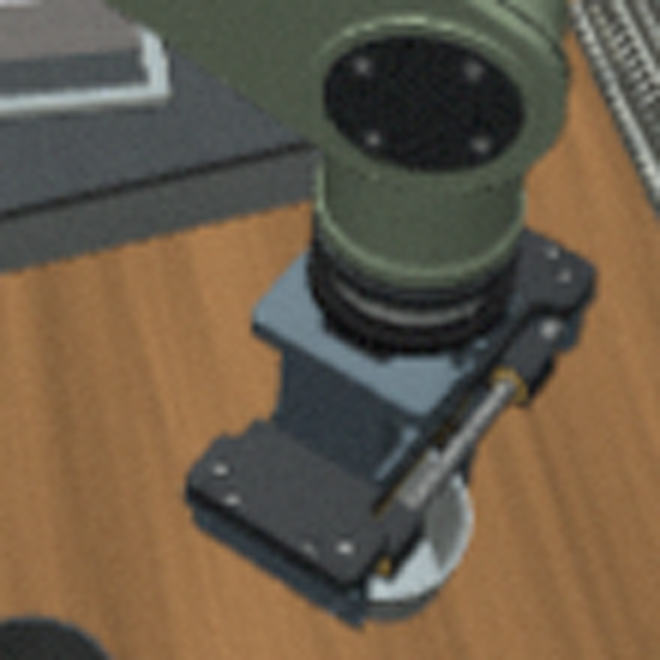

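Call:
{"api": "arm_command", "payload": {
  "targets": [
    [1, 0, 0, 0.005, 0],
    [1, 0, 0, 0.01, 0],
    [1, 0, 0, 0.014, 0],
    [1, 0, 0, 0.014, 0]
  ]
}}

```text
time_s: 20.92
ee_pos: [605.9, -225.9, 12.4]
ee_rot: [178.9, 0.9, 133.2]
force: [-0.2, -0.5, -1.9]
gripper_width: 68.9
```

Call:
{"api": "arm_command", "payload": {
  "targets": [
    [1, 0, 0, 0.004, 0],
    [1, 0, 0, 0.008, 0],
    [1, 0, 0, 0.008, 0]
  ]
}}

```text
time_s: 21.17
ee_pos: [606.7, -226.1, 9.1]
ee_rot: [178.9, 1.0, 133.2]
force: [0.4, 0.1, 2.0]
gripper_width: 69.0
```

Call:
{"api": "arm_command", "payload": {
  "targets": [
    [1, 0, 0, 0.004, 0],
    [1, 0, 0, 0.008, 0],
    [1, 0, 0, 0.008, 0]
  ]
}}

```text
time_s: 21.42
ee_pos: [606.9, -226.1, 5.1]
ee_rot: [178.9, 1.0, 133.2]
force: [0.3, 0.1, 3.2]
gripper_width: 69.3
```

```bash
python3 - <<'E'
from h import *
st()
crop("side","pics/ah.png",310,190,110,110,6)
crop("top","pics/ai.png",340,120,140,120,5)
E
```

```text
21.42 [ 606.9 -226.1    5.1] [178.88   1.   133.21] F [0.33 0.08 3.21] T [-0.03 -0.01 -0.  ] w 69.3
```

View pics/ah.png

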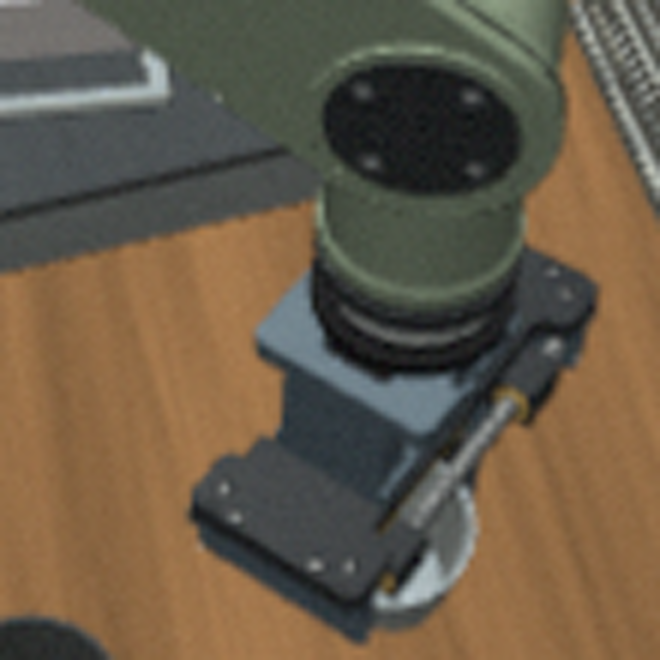

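View pics/ai.png

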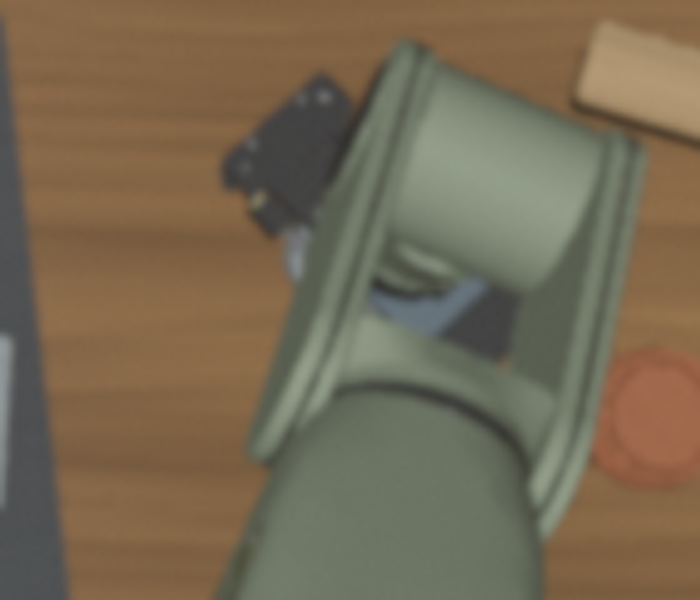

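```bash
cat >> h.py <<'E'
def overlay(f,Ts,x0,y0,Wd,Hd,sc,zoff=54,bias=(0,0)):
    s=env.state(); T0=s['ee_pos']+[bias[0],bias[1],zoff]; R=Ro.from_euler('xyz',s['ee_rot'],degrees=True).as_matrix()
    im0=env.grab_frame("side")[:,:,::-1]; ims=[]
    for T in Ts:
        im=cv2.resize(im0[y0:y0+Hd,x0:x0+Wd],None,fx=sc,fy=sc,interpolation=cv2.INTER_CUBIC)
        tr=np.radians(T); ax=R@np.array([-np.sin(tr),0,np.cos(tr)])  # toward foot; tool x = -mouthdir... foot swings to -toolx
        j=R[:,1]; n=np.cross(ax,j)
        for a,r,c in((0,36,(0,255,0)),(62,23.5,(0,0,255))):
            pts=[T0+a*ax+r*(np.cos(q)*j+np.sin(q)*n) for q in np.linspace(0,2*np.pi,40)]
            p=((pix("side",pts)-[x0,y0]+.5)*sc-.5).astype(np.int32)
            cv2.polylines(im,[p.reshape(-1,1,2)],True,c,1)
        ims.append(im)
    cv2.imwrite(f,np.hstack(ims))
E
python3 - <<'E'
from h import *
overlay("pics/aj.png",[0,45],350,230,70,75,5)
overlay("pics/ak.png",[-45,20],350,230,70,75,5)
E
```

```text
(no output)
```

View pics/aj.png

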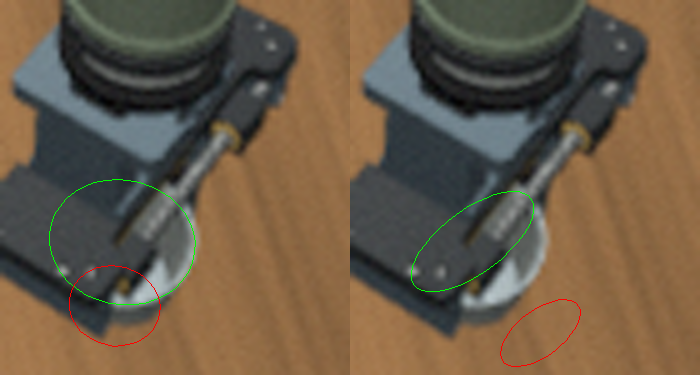

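View pics/ak.png

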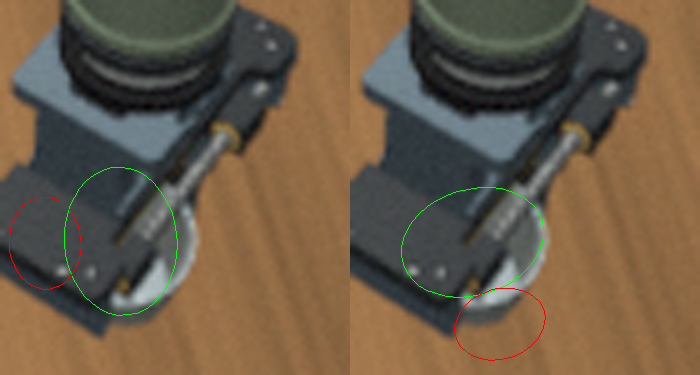

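Call:
{"api": "arm_command", "payload": {
  "targets": [
    [0.2, 0, 0, 0, 0],
    [0.1, 0, 0, 0, 0],
    [0, 0, 0, 0, 0],
    [0, 0, 0, 0, 0],
    [0, 0, 0, 0, 0]
  ]
}}

```text
time_s: 22.03
ee_pos: [606.6, -226.0, 4.8]
ee_rot: [178.9, 1.0, 133.2]
force: [0.3, 0.6, -0.4]
gripper_width: 91.0
```

```bash
python3 - <<'E'
from h import *
st()
overlay("pics/al.png",[0,45],350,230,70,75,5)
E
```

```text
22.03 [ 606.6 -226.     4.8] [178.9    0.96 133.21] F [ 0.29  0.57 -0.41] T [-0.02 -0.05  0.03] w 91.0
```

View pics/al.png

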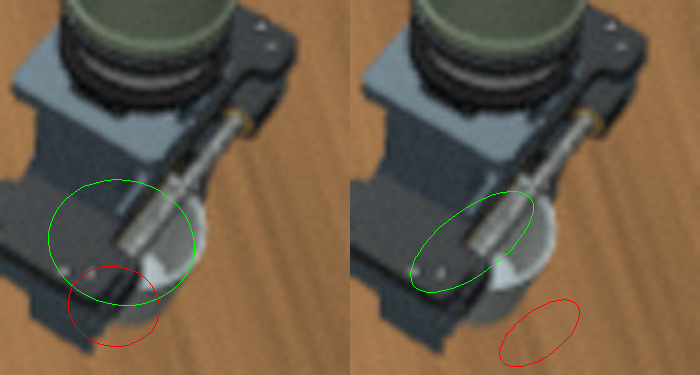

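Call:
{"api": "arm_command", "payload": {
  "targets": [
    [0, 0, 0, -0.02, 0],
    [0, 0, 0, -0.05, 0],
    [0, 0, 0, -0.1, 0],
    [0, 0, 0, -0.17, 0],
    [0, 0, 0, -0.25, 0],
    [0, 0, 0, -0.32, 0],
    [0, 0, 0, -0.36, 0]
  ]
}}

```text
time_s: 22.67
ee_pos: [603.5, -226.9, 190.8]
ee_rot: [178.7, 1.4, 133.2]
force: [1.0, 0.3, 0.6]
gripper_width: 91.3
```

```bash
python3 - <<'E'
from h import *
st()
im=env.grab_frame("side")[:,:,::-1]
crop("side","pics/am.png",330,230,90,90,6,im)
crop("side","pics/an.png",255,130,120,100,6,im)
crop("top","pics/ao.png",205,115,160,150,4)
E
```

```text
22.67 [ 603.5 -226.9  190.8] [178.71   1.37 133.2 ] F [1.03 0.33 0.57] T [-0.02  0.01 -0.02] w 91.3
```

View pics/am.png

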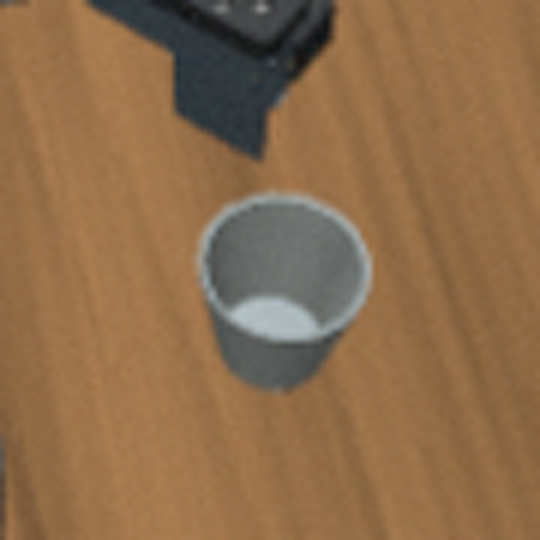

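View pics/an.png

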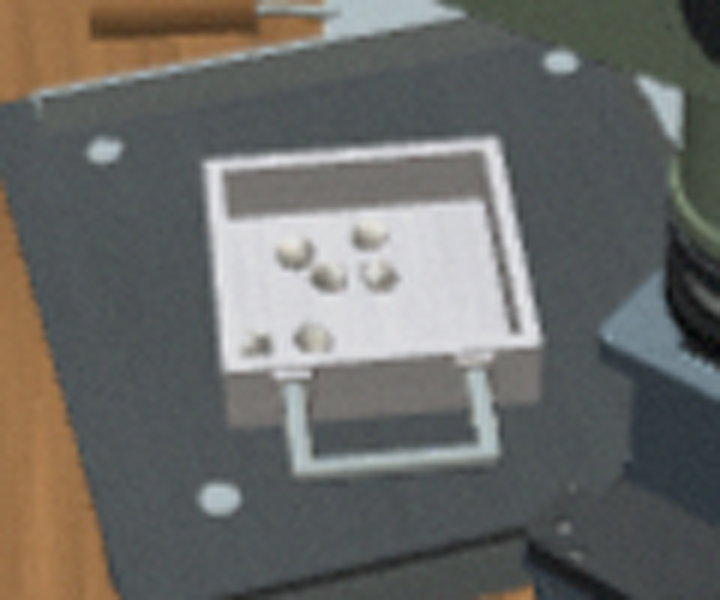

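View pics/ao.png

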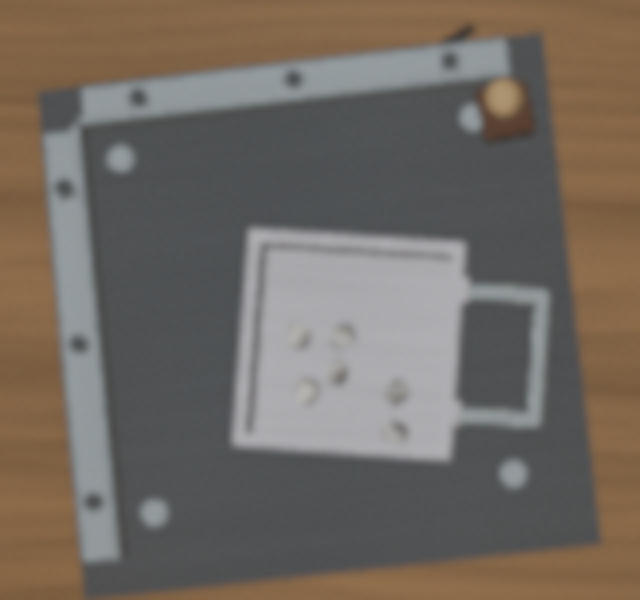

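```bash
python3 - <<'E'
from h import *
f=lambda u,s,o:((u[0]+.5)/s-.5+o[0],(u[1]+.5)/s-.5+o[1])
q=np.array([w("top",f(p,4,(205,115)),132)[:2] for p in((247,227),(467,241),(451,462),(231,447))])
print(q.round(1),q.mean(0).round(1))
for a,b in((0,3),(1,2)): d=q[a]-q[b]; print(np.degrees(np.arctan2(d[1],d[0])))
for p in((395,432),(397,391),(307,391),(339,375),(300,336),(343,335)): print(w("top",f(p,4,(205,115)),107)[:2].round(1))
q=np.array([w("side",f(p,6,(255,130)),132)[:2] for p in((498,138),(541,338),(223,367),(204,160))])
print(q.round(1),q.mean(0).round(1))
s=env.state();R=Ro.from_euler('xyz',s['ee_rot'],degrees=True).as_matrix();print(R[:,2])
yaw=np.radians(-2.3); c=np.array([509,102.]); e=np.array([np.cos(yaw),np.sin(yaw)]);n=np.array([-e[1],e[0]])
print("grip",c-69*e+18*n)
E
```

```text
[[586.6 173.4]
 [580.3  24.2]
 [431.6  31.2]
 [437.8 179.1]] [509.1 102. ]
-2.197913146154816
-2.6719094671280366
[451.1  70.7]
[479.2  70.2]
[477.6 131.9]
[489.2 110.3]
[515.3 138. ]
[516.7 108.3]
[[586.7 170.4]
 [580.7  29.3]
 [434.8  34.2]
 [440.7 177.3]] [510.7 102.8]
[ 0.03549948 -0.00323467 -0.99936446]
grip [440.777959  122.7545928]
```

```bash
python3 - <<'E'
from h import *
print(row([441,123,230],87.7))
E
```

```text
[0.7321, 0.2436, -0.0918, np.float64(1.0115)]
```

Call:
{"api": "arm_command", "payload": {
  "targets": [
    [0.5, 0.73, 0.24, -0.09, 1],
    [0.71, 0.73, 0.24, -0.09, 1],
    [0.71, 0.73, 0.24, -0.09, 1],
    [0.71, 0.73, 0.24, -0.09, 1],
    [0.71, 0.73, 0.24, -0.09, 1],
    [0.71, 0.73, 0.24, -0.09, 1],
    [0.71, 0.73, 0.24, -0.09, 1],
    [0.71, 0.73, 0.24, -0.09, 1]
  ]
}}

```text
time_s: 23.43
ee_pos: [463.3, 69.1, 221.8]
ee_rot: [178.1, 0.1, 88.1]
force: [1.4, 0.7, -1.1]
gripper_width: 40.6
```

```bash
python3 - <<'E'
from h import *
st();print(row([441,123,260],87.7))
E
```

```text
23.43 [463.3  69.1 221.8] [1.7806e+02 1.3000e-01 8.8060e+01] F [ 1.44  0.66 -1.12] T [-0.05 -0.01  0.03] w 40.6
[0.106, -0.0456, -0.0783, np.float64(0.008)]
```

Call:
{"api": "arm_command", "payload": {
  "targets": [
    [0.71, 0.05, -0.02, -0.05, 0],
    [0.71, 0.1, -0.045, -0.1, 0],
    [0.71, 0.106, -0.045, -0.15, 0],
    [0.71, 0.106, -0.045, -0.18, 0],
    [0.71, 0.106, -0.045, -0.2, 0],
    [0.71, 0.106, -0.045, -0.2, 0],
    [0.71, 0.106, -0.045, -0.2, 0]
  ]
}}

```text
time_s: 24.02
ee_pos: [438.9, 122.8, 319.9]
ee_rot: [178.1, 0.2, 88.0]
force: [0.1, 0.3, -0.6]
gripper_width: 26.6
```

Call:
{"api": "arm_command", "payload": {
  "targets": [
    [0.71, 0, 0, 0.09, 0],
    [0.71, 0, 0, 0.18, 0],
    [0.71, 0, 0, 0.27, 0]
  ]
}}

```text
time_s: 24.27
ee_pos: [442.0, 121.6, 193.1]
ee_rot: [178.2, 0.2, 88.0]
force: [-0.1, 0.4, -0.1]
gripper_width: 26.6
```

Call:
{"api": "arm_command", "payload": {
  "targets": [
    [0.71, 0, 0, 0, 0],
    [0.71, 0, 0, 0, 0],
    [0.71, 0, 0, 0, 0]
  ]
}}

```text
time_s: 24.52
ee_pos: [443.1, 121.5, 194.3]
ee_rot: [178.1, 0.2, 87.9]
force: [1.2, -0.7, 0.2]
gripper_width: 26.3
```

Call:
{"api": "arm_command", "payload": {
  "targets": [
    [0.71, 0, 0.08, 0, 0],
    [0.71, 0, 0.16, 0, 0],
    [0.71, 0, 0.24, 0, 0]
  ]
}}

```text
time_s: 24.77
ee_pos: [566.5, 117.5, 202.3]
ee_rot: [177.7, 0.1, 87.9]
force: [-0.0, 0.0, 0.4]
gripper_width: 26.6
```

Call:
{"api": "arm_command", "payload": {
  "targets": [
    [0.71, 0, -0.08, 0, 0],
    [0.71, 0, -0.16, 0, 0],
    [0.71, 0, -0.24, 0, 0]
  ]
}}

```text
time_s: 25.02
ee_pos: [449.0, 122.3, 198.5]
ee_rot: [177.6, 0.0, 87.9]
force: [-0.4, 0.5, 1.0]
gripper_width: 26.4
```

```bash
python3 - <<'E'
from h import *
st();print(row([517,33,215],177.7))
E
```

```text
25.02 [449.  122.3 198.5] [1.7763e+02 2.0000e-02 8.7850e+01] F [-0.42  0.48  0.96] T [-0.11  0.08 -0.04] w 26.4
[-0.1735, 0.1439, -0.027, np.float64(-1.9963)]
```

Call:
{"api": "arm_command", "payload": {
  "targets": [
    [0.68, -0.04, 0.03, -0.03, -0.15],
    [0.68, -0.08, 0.06, -0.03, -0.3],
    [0.68, -0.12, 0.1, -0.03, -0.45],
    [0.68, -0.15, 0.13, -0.03, -0.6],
    [0.68, -0.173, 0.144, -0.03, -0.75],
    [0.68, -0.173, 0.144, -0.03, -0.9],
    [0.68, -0.173, 0.144, -0.03, -1],
    [0.68, -0.173, 0.144, -0.03, -1]
  ]
}}

```text
time_s: 25.68
ee_pos: [519.1, 32.9, 219.7]
ee_rot: [178.1, 1.9, 132.8]
force: [-0.3, -0.4, -0.7]
gripper_width: 29.3
```

Call:
{"api": "arm_command", "payload": {
  "targets": [
    [0.68, 0, 0, 0, -0.15],
    [0.68, 0, 0, 0, -0.3],
    [0.68, 0, 0, 0, -0.45],
    [0.68, 0, 0, 0, -0.6],
    [0.68, 0, 0, 0, -0.75],
    [0.68, 0, 0, 0, -0.9],
    [0.68, 0, 0, 0, -1],
    [0.68, 0, 0, 0, -1]
  ]
}}

```text
time_s: 26.35
ee_pos: [520.4, 33.1, 221.9]
ee_rot: [180.0, 3.0, 177.8]
force: [0.6, 1.1, -1.2]
gripper_width: 28.9
```

```bash
python3 - <<'E'
from h import *
st();print(row([517,33,130],177.7),row([517,33,74],177.7))
E
```

```text
26.35 [520.4  33.1 221.9] [179.97   2.95 177.84] F [ 0.56  1.12 -1.2 ] T [ 0.04  0.01 -0.02] w 28.9
[0.0163, -0.0005, 0.1833, np.float64(0.0032)] [0.0221, -0.0005, 0.2951, np.float64(0.0032)]
```

Call:
{"api": "arm_command", "payload": {
  "targets": [
    [0.68, 0.005, 0, 0.05, 0],
    [0.68, 0.01, 0, 0.1, 0],
    [0.68, 0.014, 0, 0.15, 0],
    [0.68, 0.016, 0, 0.18, 0],
    [0.68, 0.019, 0, 0.21, 0],
    [0.68, 0.019, 0, 0.21, 0]
  ]
}}

```text
time_s: 26.85
ee_pos: [515.0, 33.3, 115.0]
ee_rot: [180.0, 2.7, 177.7]
force: [-1.4, 0.0, -0.1]
gripper_width: 29.0
```

```bash
python3 - <<'E'
from h import *
st();print(row([517,33,74],177.7))
crop("side","pics/ap.png",250,110,120,110,6)
crop("top","pics/aq.png",205,115,160,150,4)
E
```

```text
26.85 [515.   33.3 115. ] [179.97   2.74 177.65] F [-1.35  0.05 -0.06] T [0.03 0.04 0.05] w 29.0
[-0.0, -0.0006, 0.0822, np.float64(-0.001)]
```

View pics/ap.png

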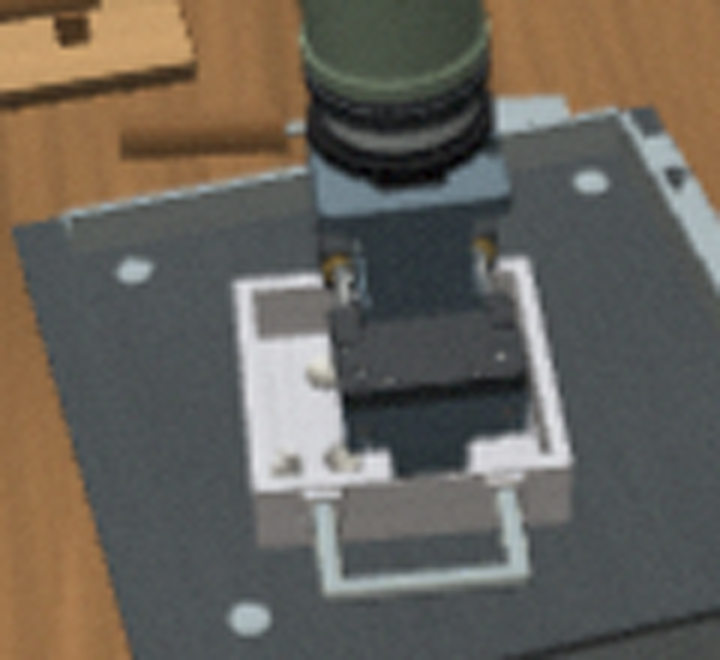

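View pics/aq.png

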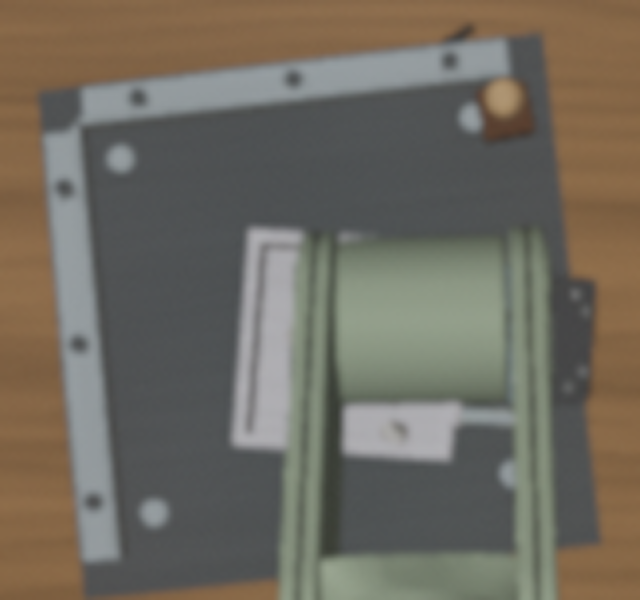

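```bash
python3 - <<'E'
from h import *
for X in ([499,5,149],[531,5,149],[499,5,140],[531,5,140],[499,5,158],[515,33,132]): print(X,((pix("side",[X])[0]-[250,110]+.5)*6-.5).round(0))
E
```

```text
[499, 5, 149] [402. 490.]
[531, 5, 149] [473. 482.]
[499, 5, 140] [402. 504.]
[531, 5, 140] [473. 496.]
[499, 5, 158] [402. 476.]
[515, 33, 132] [428. 469.]
```

Call:
{"api": "arm_command", "payload": {
  "targets": [
    [0.68, 0, -0.005, 0.02, 0],
    [0.68, 0, -0.005, 0.04, 0],
    [0.68, 0, -0.005, 0.06, 0],
    [0.68, 0, -0.005, 0.08, 0],
    [0.68, 0, -0.005, 0.082, 0],
    [0.68, 0, -0.005, 0.082, 0]
  ]
}}

```text
time_s: 27.45
ee_pos: [518.6, 30.8, 75.6]
ee_rot: [180.0, 2.9, 177.7]
force: [-0.4, -0.5, 0.6]
gripper_width: 29.3
```

Call:
{"api": "arm_command", "payload": {
  "targets": [
    [1, 0, 0, 0, 0],
    [1, 0, 0, 0, 0],
    [1, 0, 0, 0, 0],
    [1, 0, 0, 0, 0],
    [1, 0, 0, 0, 0]
  ],
  "squeeze": 15
}}

```text
time_s: 27.87
ee_pos: [519.0, 31.1, 76.0]
ee_rot: [179.9, 3.0, 177.7]
force: [0.2, 2.3, 0.5]
gripper_width: 7.5
```

```bash
python3 - <<'E'
from h import *
st()
crop("side","pics/ar.png",250,110,120,110,6)
E
```

```text
27.87 [519.   31.1  76. ] [179.93   2.97 177.7 ] F [0.23 2.28 0.46] T [ 0.21 -0.02 -0.06] w 7.5
```

View pics/ar.png

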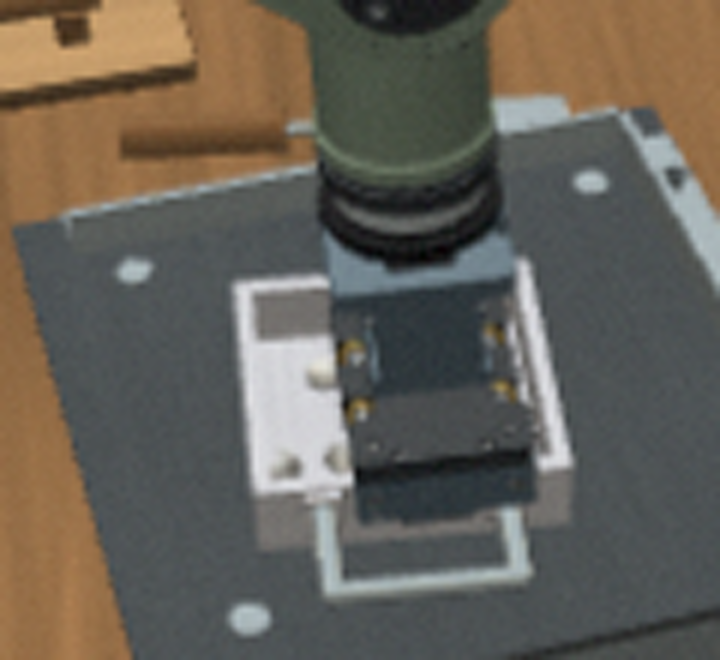

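```bash
python3 - <<'E'
from h import *
print(row([606,130,75],187.5))
E
```

```text
[-0.1657, 0.2047, 0.0108, np.float64(-0.2176)]
```

Call:
{"api": "arm_command", "payload": {
  "targets": [
    [1, -0.01, 0.012, 0, -0.02],
    [1, -0.03, 0.037, 0.002, -0.05],
    [1, -0.05, 0.062, 0.003, -0.08],
    [1, -0.07, 0.087, 0.004, -0.11],
    [1, -0.09, 0.112, 0.006, -0.14],
    [1, -0.11, 0.137, 0.007, -0.17],
    [1, -0.13, 0.162, 0.008, -0.2],
    [1, -0.14, 0.175, 0.009, -0.217]
  ],
  "squeeze": 20
}}

```text
time_s: 28.58
ee_pos: [594.3, 117.2, 76.0]
ee_rot: [-179.5, 3.0, -172.4]
force: [-1.7, -3.9, 9.3]
gripper_width: 7.9
```

```bash
python3 - <<'E'
from h import *
st(); print(row([606,130,75],187.5))
crop("side","pics/as.png",250,110,120,110,6)
crop("top","pics/at.png",205,115,160,150,4)
E
```

```text
28.58 [594.3 117.2  76. ] [-179.54    3.03 -172.35] F [-1.73 -3.86  9.27] T [-0.37  0.56  0.15] w 7.9
[-0.0265, 0.0224, 0.0032, np.float64(0.0031)]
```

View pics/as.png

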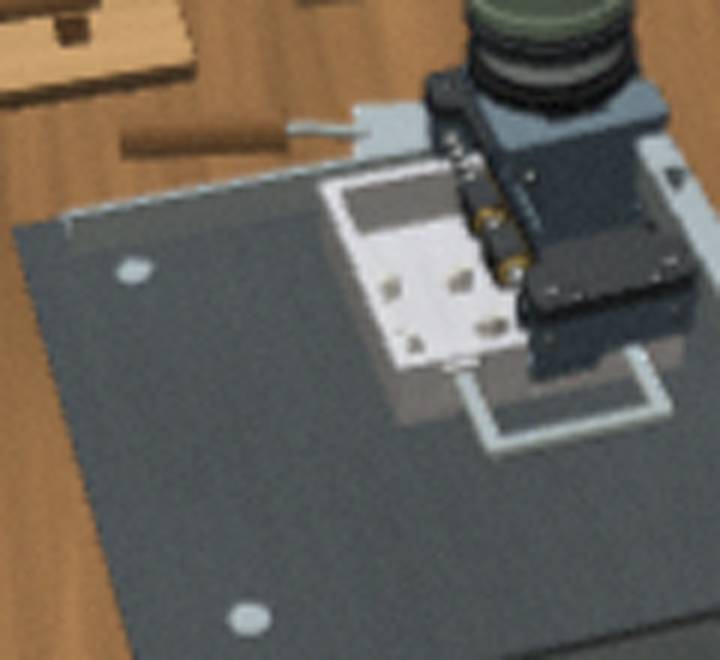

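View pics/at.png

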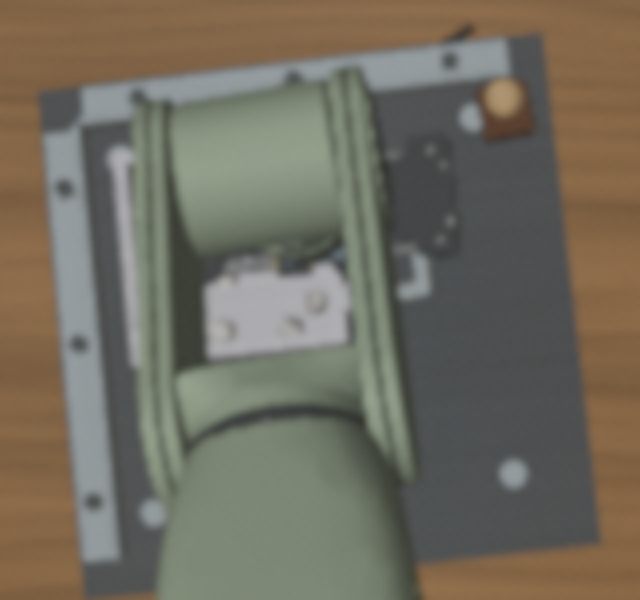

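Call:
{"api": "arm_command", "payload": {
  "targets": [
    [1, -0.012, 0.01, 0.0005, 0],
    [1, -0.024, 0.02, 0.001, 0],
    [1, -0.034, 0.028, 0.0015, 0],
    [1, -0.04, 0.034, 0.002, 0],
    [1, -0.04, 0.034, 0.002, 0]
  ]
}}

```text
time_s: 29.1
ee_pos: [613.3, 138.3, 76.0]
ee_rot: [-179.7, 3.2, -172.4]
force: [0.6, 0.3, 2.4]
gripper_width: 7.9
```

Call:
{"api": "arm_command", "payload": {
  "targets": [
    [1, -0.004, 0, 0, 0],
    [1, -0.008, 0, 0, 0],
    [1, -0.012, 0, 0, 0],
    [1, -0.012, 0, 0, 0]
  ]
}}

```text
time_s: 29.43
ee_pos: [618.2, 139.1, 76.0]
ee_rot: [-179.7, 3.1, -172.4]
force: [-4.4, 0.3, 3.2]
gripper_width: 8.0
```

Call:
{"api": "arm_command", "payload": {
  "targets": [
    [1, -0.004, 0.004, 0, 0],
    [1, -0.004, 0.008, 0, 0],
    [1, -0.004, 0.012, 0, 0],
    [1, -0.004, 0.012, 0, 0]
  ]
}}

```text
time_s: 29.77
ee_pos: [617.6, 143.3, 75.9]
ee_rot: [-179.5, 2.8, -172.4]
force: [-6.3, -5.3, 5.3]
gripper_width: 7.8
```

```bash
python3 - <<'E'
from h import *
st()
crop("side","pics/au.png",260,110,120,90,6)
crop("top","pics/av.png",205,115,110,100,6)
E
```

```text
29.77 [617.6 143.3  75.9] [-179.54    2.8  -172.42] F [-6.27 -5.35  5.26] T [-0.75  1.13  0.13] w 7.8
```

View pics/au.png

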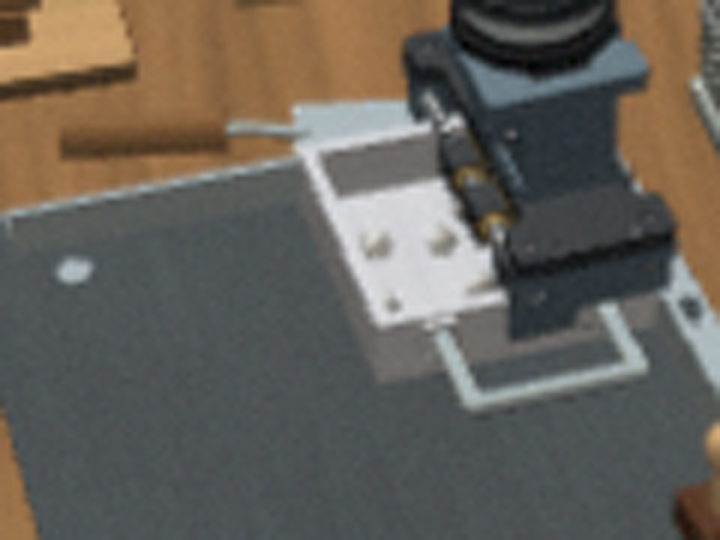

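View pics/av.png

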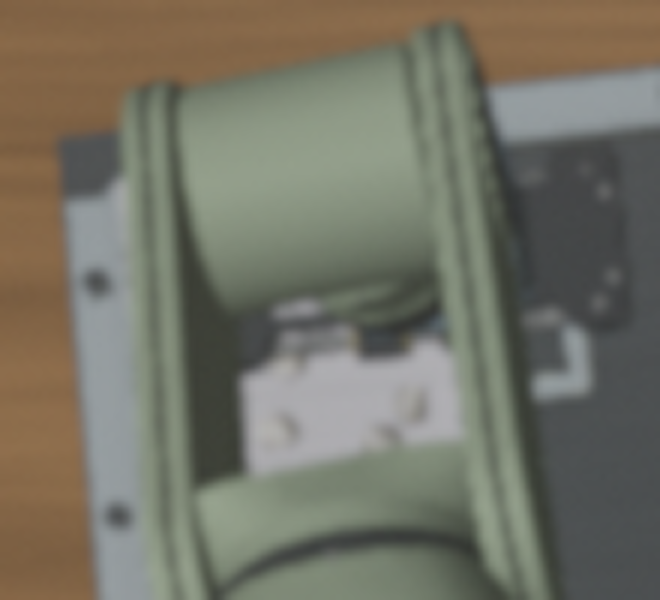

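Call:
{"api": "arm_command", "payload": {
  "targets": [
    [1, -0.006, 0.006, 0.001, 0],
    [1, -0.012, 0.012, 0.001, 0],
    [1, -0.016, 0.016, 0.001, 0],
    [1, -0.016, 0.016, 0.001, 0],
    [1, -0.016, 0.016, 0.001, 0]
  ],
  "squeeze": 30
}}

```text
time_s: 30.28
ee_pos: [617.4, 145.7, 75.5]
ee_rot: [-179.0, 1.9, -172.4]
force: [-16.6, -17.1, 15.2]
gripper_width: 8.4
```

```bash
python3 - <<'E'
from h import *
for i in range(3): st(); env.grab_frame("top")
crop("side","pics/aw.png",260,110,120,90,6)
E
```

```text
30.28 [617.4 145.7  75.5] [-179.02    1.86 -172.37] F [-16.58 -17.1   15.23] T [-2.56  2.94 -0.09] w 8.4
30.33 [617.4 145.7  75.5] [-179.03    1.87 -172.38] F [-17.16 -16.28  15.  ] T [-2.48  2.99 -0.02] w 8.1
30.38 [617.4 145.7  75.5] [-179.03    1.87 -172.38] F [-16.55 -17.14  14.48] T [-2.56  2.98  0.  ] w 7.4
```

View pics/aw.png

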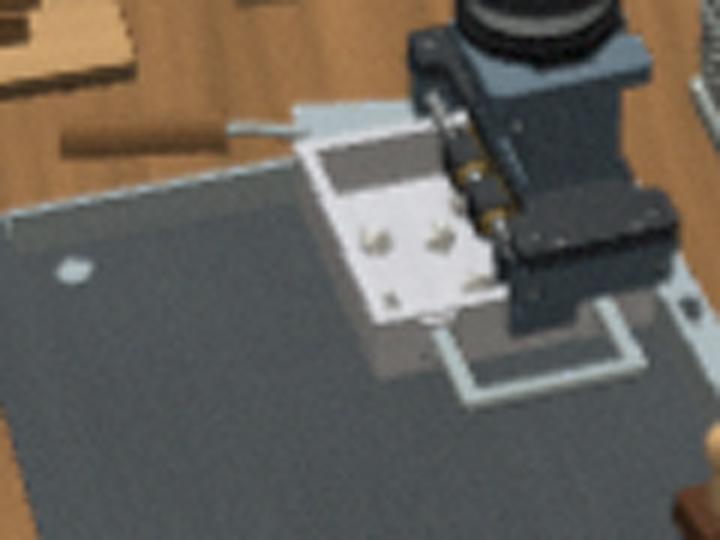

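```bash
python3 - <<'E'
from h import *
f=lambda u,s,o:((u[0]+.5)/s-.5+o[0],(u[1]+.5)/s-.5+o[1])
o=(260,110)
a=w("side",f((297,147),6,o),132);b=w("side",f((379,326),6,o),132); c=w("side",f((381,380),6,o),94)
d=a-b; print(a,b,c,np.hypot(*d[:2]),np.degrees(np.arctan2(-d[0],d[1])))
v=np.array([531.7,128]);th=np.radians(7.7);R=np.array([[np.cos(th),-np.sin(th)],[np.sin(th),np.cos(th)]])
print("vibro frame",[(R.T@(p[:2]-v)).round(1) for p in(a,b,c)])
print([(R.T@(w("top",f((83,126),4,(205,115)),94)[:2]-v)).round(1)])
for X in([147,147,0],[1,147,26],[1,147,0],[-150,147,26]):
    q=R@np.array(X[:2])+v; print(X,((pix("side",[[*q,94+X[2]]])[0]-o+.5)*6-.5).round(0))
im=env.grab_frame("top")[:,:,::-1]
crop("top","pics/ax.png",208,125,60,60,10,im)
E
```

```text
[514.77659364 271.75375967 132.        ] [535.13061999 127.86933371 132.        ] [536.36472199 129.9795129   94.        ] 145.31694471626724 8.051690555501843
vibro frame [array([  2.5, 144.7]), array([ 3.4, -0.6]), array([4.9, 1.3])]
[array([151.3, 151.6])]
[147, 147, 0] [553. 152.]
[1, 147, 26] [294. 163.]
[1, 147, 0] [295. 202.]
[-150, 147, 26] [ 10. 217.]
```

View pics/ax.png

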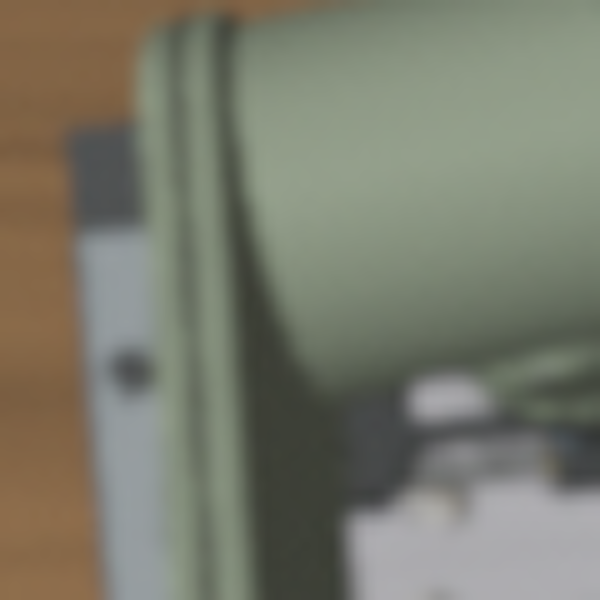

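Call:
{"api": "arm_command", "payload": {
  "targets": [
    [1, -0.004, 0.012, -0.002, 0],
    [1, -0.006, 0.02, -0.002, 0],
    [1, -0.008, 0.026, -0.002, 0],
    [1, -0.008, 0.026, -0.002, 0],
    [1, -0.008, 0.026, -0.002, 0]
  ],
  "squeeze": 40
}}

```text
time_s: 30.95
ee_pos: [617.0, 144.8, 75.6]
ee_rot: [-177.7, 1.3, -172.2]
force: [-6.2, -35.6, 6.5]
gripper_width: 8.5
```

```bash
python3 - <<'E'
from h import *
st()
crop("side","pics/ay.png",260,110,120,90,6)
E
```

```text
30.95 [617.  144.8  75.6] [-177.73    1.26 -172.24] F [ -6.23 -35.63   6.55] T [-5.71  0.83 -0.24] w 8.5
```

View pics/ay.png

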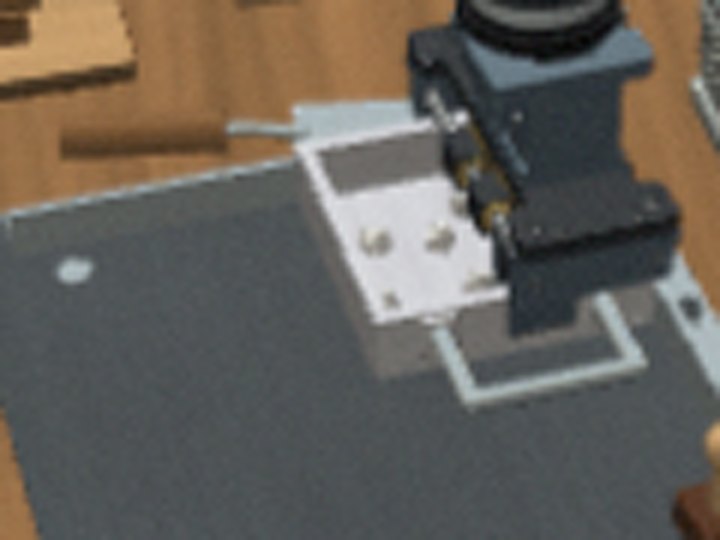

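Call:
{"api": "arm_command", "payload": {
  "targets": [
    [1, -0.012, 0.014, -0.001, 0],
    [1, -0.02, 0.016, -0.001, 0],
    [1, -0.02, 0.016, -0.001, 0],
    [1, -0.02, 0.016, -0.001, 0],
    [1, -0.02, 0.016, -0.001, 0]
  ],
  "squeeze": 40
}}

```text
time_s: 31.42
ee_pos: [617.3, 144.1, 75.2]
ee_rot: [-176.9, 0.1, -172.3]
force: [-18.2, -23.4, 13.3]
gripper_width: 8.5
```

```bash
python3 - <<'E'
from h import *
st()
crop("side","pics/az.png",260,110,120,90,6)
crop("side","pics/ba.png",320,230,110,110,5)
st()
E
```

```text
31.42 [617.3 144.1  75.2] [-1.7693e+02  5.0000e-02 -1.7227e+02] F [-18.21 -23.41  13.3 ] T [-3.57  3.23 -0.25] w 8.5
31.52 [617.3 144.1  75.3] [-1.7693e+02  6.0000e-02 -1.7227e+02] F [-18.25 -24.11  13.63] T [-3.62  3.18 -0.22] w 8.3
```

View pics/az.png

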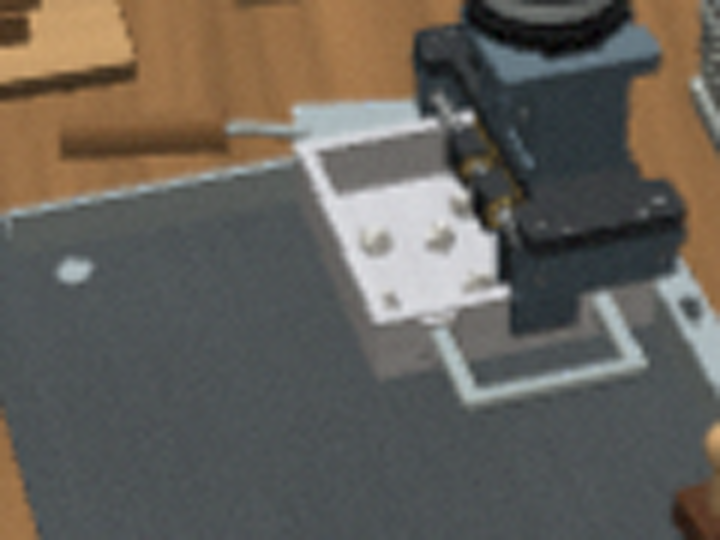

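View pics/ba.png

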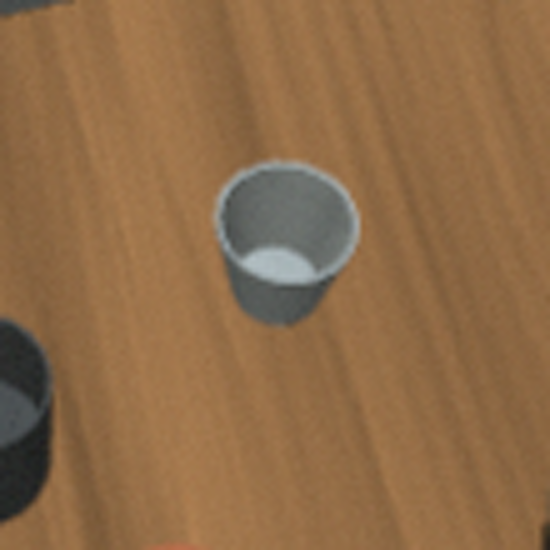

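```bash
python3 - <<'E'
from h import *
env.job_done(); st()
E
```

```text
the job is handed in; nothing more can be done
the job is handed in; nothing more can be done
```

The job is handed in at about 31.5 s. The chips are in the mould, the empty cup stands upright on the bench, and the arm is still holding the mould pressed into the fence corner. No verdict is reported.

**How it went**
- **Grasp:** The reported TCP height read about 34 mm lower than the real fingertips. I found this from two failed grasps, and a touch-down on the bench confirmed it. That touch briefly read 43 N at the wrist, with the fingertips as the contact, and I allowed for the offset from then on.
- **Pouring:** The tool cannot tilt, so I held the cup loosely by its rim and tipped it over the mould's far wall until the chips slid out.
- **Cup:** I set it down near (605, -226), moved from where it started.
- **Mould:** I gripped its handle-side wall, turned it about 10°, ran it to the corner and pressed.

**Last checks**
- **Push:** The last reading before handing in was about 21 N towards each fence. Allowing for friction, I estimate at least 6 N on each fence.
- **Contact:** The mould did not move in y at a 35 N push. In x it stayed put within 1 mm.
- **Position:** The camera put the mould's edges within about 2–3 mm of flush. Its yaw was 8.05° against 7.7° for the table, and it showed no visible tilt.
- **Cup:** Upright and empty in the final picture.

**Not fully confirmed**
- All six chips were counted in the mould after the pour. At the end the gripper hid some, so I could see only four or five.
- The tool had drifted about 3° from vertical by the end, and the fingers opened slightly (8.5 mm against 7.9 mm). The mould itself still looked flat.

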